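# Load wound bobbins on a balance bar

### The job

Lift every wound bobbin off its spindle and hang it by its neck in a hook of the pivoting balance bar, one at a time and alternately left and right at matching distances, so that neither side ever carries two more than the other and the bar never tips beyond about 7 degrees. If the number is odd, the odd one goes on the middle hook. Finish with every bobbin hanging still and the bar level, and leave the jar, hinge, gauge and punch where they are.

Things in the scene. Friction and masses are not known exactly. Their poses are not given: they have to be found in the camera images.
- bobbin1_centre (a point): copper wound bobbin (may be absent), 350 g, 170 mm tall, round; this point: on its axis (z), 85 mm above its underside. Heights from underside: drum 0-36 mm (64 mm across, 28 mm bore); wire bail 36-77; neck 77-118 (10 mm across); collar 118-123 (40 mm across; its underside, 33 mm above this point, rests on a hook); handle 123-170 (24 mm across, middle 61 mm above this point): grip there from above
- bobbin2_centre (a point): blue wound bobbin (may be absent), 350 g, 170 mm tall, round; this point: on its axis (z), 85 mm above its underside. Heights from underside: drum 0-36 mm (64 mm across, 28 mm bore); wire bail 36-77; neck 77-118 (10 mm across); collar 118-123 (40 mm across; its underside, 33 mm above this point, rests on a hook); handle 123-170 (24 mm across, middle 61 mm above this point): grip there from above
- bobbin3_centre (a point): green wound bobbin (may be absent), 350 g, 170 mm tall, round; this point: on its axis (z), 85 mm above its underside. Heights from underside: drum 0-36 mm (64 mm across, 28 mm bore); wire bail 36-77; neck 77-118 (10 mm across); collar 118-123 (40 mm across; its underside, 33 mm above this point, rests on a hook); handle 123-170 (24 mm across, middle 61 mm above this point): grip there from above
- bobbin4_centre (a point): red wound bobbin (may be absent), 350 g, 170 mm tall, round; this point: on its axis (z), 85 mm above its underside. Heights from underside: drum 0-36 mm (64 mm across, 28 mm bore); wire bail 36-77; neck 77-118 (10 mm across); collar 118-123 (40 mm across; its underside, 33 mm above this point, rests on a hook); handle 123-170 (24 mm across, middle 61 mm above this point): grip there from above
- bobbin5_centre (a point): yellow wound bobbin (may be absent), 350 g, 170 mm tall, round; this point: on its axis (z), 85 mm above its underside. Heights from underside: drum 0-36 mm (64 mm across, 28 mm bore); wire bail 36-77; neck 77-118 (10 mm across); collar 118-123 (40 mm across; its underside, 33 mm above this point, rests on a hook); handle 123-170 (24 mm across, middle 61 mm above this point): grip there from above
- spindle1: loose steel spindle (0.8 kg): disc 84 mm across, 15 mm thick, upright post 16 mm across ending 65 mm above the table; origin under the disc. bobbin1, if present, stands on the disc, post in its bore (6 mm play), and comes off straight up, 55 mm
- spindle2: loose steel spindle (0.8 kg): disc 84 mm across, 15 mm thick, upright post 16 mm across ending 65 mm above the table; origin under the disc. bobbin2, if present, stands on the disc, post in its bore (6 mm play), and comes off straight up, 55 mm
- spindle3: loose steel spindle (0.8 kg): disc 84 mm across, 15 mm thick, upright post 16 mm across ending 65 mm above the table; origin under the disc. bobbin3, if present, stands on the disc, post in its bore (6 mm play), and comes off straight up, 55 mm
- spindle4: loose steel spindle (0.8 kg): disc 84 mm across, 15 mm thick, upright post 16 mm across ending 65 mm above the table; origin under the disc. bobbin4, if present, stands on the disc, post in its bore (6 mm play), and comes off straight up, 55 mm
- spindle5: loose steel spindle (0.8 kg): disc 84 mm across, 15 mm thick, upright post 16 mm across ending 65 mm above the table; origin under the disc. bobbin5, if present, stands on the disc, post in its bore (6 mm play), and comes off straight up, 55 mm
- hook_left_outer (a point): left outer hook of the bar, 220 mm from the pivot on the robot's left; seat point: mid-slot on top of its two prongs (8 mm wide, 10 thick, 22 mm slot between), 24 mm before the bar's face. x: along slot to bar, y: along bar to left. Red lips 6 mm high end the prongs 24-30 mm before the seat: bring the neck in along +x, collar above the lips, then lower the collar on the seat
- hook_left_inner (a point): left inner hook of the bar, 120 mm from the pivot on the robot's left; seat point: mid-slot on top of its two prongs (8 mm wide, 10 thick, 22 mm slot between), 24 mm before the bar's face. x: along slot to bar, y: along bar to left. Red lips 6 mm high end the prongs 24-30 mm before the seat: bring the neck in along +x, collar above the lips, then lower the collar on the seat
- hook_middle (a point): middle hook of the bar, at the pivot, where a load does not tip it; seat point: mid-slot on top of its two prongs (8 mm wide, 10 thick, 22 mm slot between), 24 mm before the bar's face. x: along slot to bar, y: along bar to left. Red lips 6 mm high end the prongs 24-30 mm before the seat: bring the neck in along +x, collar above the lips, then lower the collar on the seat
- hook_right_inner (a point): right inner hook of the bar, 120 mm from the pivot on the robot's right; seat point: mid-slot on top of its two prongs (8 mm wide, 10 thick, 22 mm slot between), 24 mm before the bar's face. x: along slot to bar, y: along bar to left. Red lips 6 mm high end the prongs 24-30 mm before the seat: bring the neck in along +x, collar above the lips, then lower the collar on the seat
- hook_right_outer (a point): right outer hook of the bar, 220 mm from the pivot on the robot's right; seat point: mid-slot on top of its two prongs (8 mm wide, 10 thick, 22 mm slot between), 24 mm before the bar's face. x: along slot to bar, y: along bar to left. Red lips 6 mm high end the prongs 24-30 mm before the seat: bring the neck in along +x, collar above the lips, then lower the collar on the seat
- bar (a joint): tilt of the balance bar (520 mm long; its top and the prongs' tops 205 mm above the table), rad; 0 level, positive: left (+y) end up. Damped (settles in 1.5 s), lightly sprung to level (7.5 Nm/rad): one bobbin on an outer hook tips it 0.10, outer and inner on one side 0.155; pushing tips it too
- rack: fixed wooden stand of the balance bar: base 170 x 180 x 18 mm and post to 218 mm above the table behind the bar; origin on the table under the bar's pivot; y along the level bar, x away from the robot
- jar: glass jar with clip lid, 72 mm across, 84 mm high; origin under it. A bystander: leave it alone
- hinge: steel mortise hinge lying open, 104 x 74 mm, 10 mm high; origin under it. A bystander: leave it alone
- gauge: blue plastic depth gauge, 145 x 90 mm, 38 mm high; origin under it. A bystander: leave it alone
- punch: silver centre punch lying, 110 mm long, 12 mm thick; origin under it. A bystander: leave it alone

How it is judged:
At the end, for the whole second after the job is handed in: every bobbin present hangs in a hook (its axis within 16 mm of the hook's seat point sideways, its collar resting on the prongs within 8 mm of height) and is still, and the bar is level within 0.028 rad (1.6 degrees) (((horizontal distance between bobbin1_centre and hook_left_outer below 0.016 m and z of bobbin1_centre in the frame of hook_left_outer between -0.041 and -0.025 m) or (horizontal distance between bobbin1_centre and hook_left_inner below 0.016 m and z of bobbin1_centre in the frame of hook_left_inner between -0.041 and -0.025 m) or (horizontal distance between bobbin1_centre and hook_middle below 0.016 m and z of bobbin1_centre in the frame of hook_middle between -0.041 and -0.025 m) or (horizontal distance between bobbin1_centre and hook_right_inner below 0.016 m and z of bobbin1_centre in the frame of hook_right_inner between -0.041 and -0.025 m) or (horizontal distance between bobbin1_centre and hook_right_outer below 0.016 m and z of bobbin1_centre in the frame of hook_right_outer between -0.041 and -0.025 m)) and linear speed of each of bobbin1, bobbin2, bobbin3, bobbin4, bobbin5 below 0.03 m/s and ((horizontal distance between bobbin2_centre and hook_left_outer below 0.016 m and z of bobbin2_centre in the frame of hook_left_outer between -0.041 and -0.025 m) or (horizontal distance between bobbin2_centre and hook_left_inner below 0.016 m and z of bobbin2_centre in the frame of hook_left_inner between -0.041 and -0.025 m) or (horizontal distance between bobbin2_centre and hook_middle below 0.016 m and z of bobbin2_centre in the frame of hook_middle between -0.041 and -0.025 m) or (horizontal distance between bobbin2_centre and hook_right_inner below 0.016 m and z of bobbin2_centre in the frame of hook_right_inner between -0.041 and -0.025 m) or (horizontal distance between bobbin2_centre and hook_right_outer below 0.016 m and z of bobbin2_centre in the frame of hook_right_outer between -0.041 and -0.025 m)) and ((horizontal distance between bobbin3_centre and hook_left_outer below 0.016 m and z of bobbin3_centre in the frame of hook_left_outer between -0.041 and -0.025 m) or (horizontal distance between bobbin3_centre and hook_left_inner below 0.016 m and z of bobbin3_centre in the frame of hook_left_inner between -0.041 and -0.025 m) or (horizontal distance between bobbin3_centre and hook_middle below 0.016 m and z of bobbin3_centre in the frame of hook_middle between -0.041 and -0.025 m) or (horizontal distance between bobbin3_centre and hook_right_inner below 0.016 m and z of bobbin3_centre in the frame of hook_right_inner between -0.041 and -0.025 m) or (horizontal distance between bobbin3_centre and hook_right_outer below 0.016 m and z of bobbin3_centre in the frame of hook_right_outer between -0.041 and -0.025 m)) and ((horizontal distance between bobbin4_centre and hook_left_outer below 0.016 m and z of bobbin4_centre in the frame of hook_left_outer between -0.041 and -0.025 m) or (horizontal distance between bobbin4_centre and hook_left_inner below 0.016 m and z of bobbin4_centre in the frame of hook_left_inner between -0.041 and -0.025 m) or (horizontal distance between bobbin4_centre and hook_middle below 0.016 m and z of bobbin4_centre in the frame of hook_middle between -0.041 and -0.025 m) or (horizontal distance between bobbin4_centre and hook_right_inner below 0.016 m and z of bobbin4_centre in the frame of hook_right_inner between -0.041 and -0.025 m) or (horizontal distance between bobbin4_centre and hook_right_outer below 0.016 m and z of bobbin4_centre in the frame of hook_right_outer between -0.041 and -0.025 m)) and ((horizontal distance between bobbin5_centre and hook_left_outer below 0.016 m and z of bobbin5_centre in the frame of hook_left_outer between -0.041 and -0.025 m) or (horizontal distance between bobbin5_centre and hook_left_inner below 0.016 m and z of bobbin5_centre in the frame of hook_left_inner between -0.041 and -0.025 m) or (horizontal distance between bobbin5_centre and hook_middle below 0.016 m and z of bobbin5_centre in the frame of hook_middle between -0.041 and -0.025 m) or (horizontal distance between bobbin5_centre and hook_right_inner below 0.016 m and z of bobbin5_centre in the frame of hook_right_inner between -0.041 and -0.025 m) or (horizontal distance between bobbin5_centre and hook_right_outer below 0.016 m and z of bobbin5_centre in the frame of hook_right_outer between -0.041 and -0.025 m)) and value of joint bar between -0.028 and 0.028 rad); the robot touches nothing.
It fails at once if the bar tips more than 0.135 rad (7.7 degrees) (value of joint bar above 0.135 rad or value of joint bar below -0.135 rad).
It fails at once if the jar, hinge, gauge or punch is moved more than 30 mm (distance of any of jar, hinge, gauge, punch from where it was at the start of the episode above 0.03 m).
Of bobbin1, bobbin2, bobbin3, bobbin4, bobbin5 only 3 to 5 are there at a start; the rules pass over those that are not, and their reading is None.
At some moment in a run one of spindle1, spindle2, spindle3, spindle4, spindle5 may be knocked a few centimetres aside while the robot is not near it.
It also fails if it takes over 210 s, if anything falls off the work surface, if the arm or the gripper's body presses on something with over 40 N, if the wrist force passes 120 N, or if a joint passes its speed limit or range.

### The arm

A 6-joint arm with a two-finger parallel gripper is mounted at the origin on the work surface. World frame = base frame: x ahead of the robot, y to its left, z up, the work surface at z = 0. Lengths are in m, angles in rad, forces in N, time in s.
With the tool pointing down it reaches from about 0.2 to 0.875 m from the base axis. Payload 3.4 kg.
Tool frame: the origin (TCP) lies at the very end of the fingers, on their centre line; the grasp point (between the pads) lies 19 mm behind it; z points along the fingers, x is the direction in which the jaws open and shut, and the axes are right-handed (so a half turn about z gives the same grasp; the last joint's range is limited). The gripper opens to 94 mm and grips with 3 to 60 N. Pads are 16 mm wide; open, the fingers measure 119 mm over their backs; the gripper's body (75 mm by 177 mm) begins 78 mm behind the grasp point.
Start: joints at [1.136, 0.276, 1.505, -0, 1.361, -0.121], TCP at [0.178, 0.547, 0.205] pointing down, gripper open.
Joint ranges: [-2.89, 2.89], [-0.75, 2.08], [0.22, 2.7], [-1.18, 4.32], [0.11, 2.71], [-2.7, 2.7]. Speed limits (rad/s): [2.57, 2.57, 3.14, 3.14, 3.14, 3.14].

### API

Orientations are given as [roll, pitch, yaw] about the fixed x, y, z axes, in that order (R = Rz(yaw) Ry(pitch) Rx(roll)).
In Python, from bench import r gives the robot as it stands. The module is installed in compiled form; this text tells all that it offers.
- The arm moves only by the tool step_arm, never from a script. Its argument "rows" is a list of rows, each an object of numbers: "tx", "ty", "tz": the shift along the tool's x, y, z in units of 25 mm (1.0 is 25 mm); "yaw": the turn about the tool's z in degrees. A call has 1 to 20 rows; each row is the pose to reach, as a shift and turn from the pose measured when the call began, along the tool's axes at that moment; what a row does not reach only later rows make up. A row lasts 1/8 s, in which the tool goes at most 62.5 mm and 10.7 degrees, less where a joint would pass 70% of its speed; a pose out of reach is approached as far as the arm can. A call with a gripper value outside its range is refused whole. "jaw" is the closure in counts, from 0 (fully open) to 255 (shut), set as the call begins (left out, the last holds). The fingers move at their own pace and stop on an object; "squeeze" is the grip in N (left out, the last holds). Time passes only in rows, so rows that repeat a pose let the fingers close. It gives the time, the measured TCP pose, the force and the opening at its end, in the units of the state.
- r.get_state(): the state, without advancing time (a new reading comes with each control period).
- r.grab_frame(name): name is "scene" or "top" or "wrist"; returns a dict with "color" (480x640x3 uint8, blue, green, red), "K" (3x3 intrinsics, pixels), "camera_from_world" (4x4, takes a point from world to camera coordinates). Camera axes: x right, y up, looking along -z (the intrinsics and any distortion apply to the point x, -y, -z); pixel columns grow to the right and rows downward; lengths in m; the calibration is good to about 2 mm. A picture is of the moment at which its call begins. There is no depth.
- r.hand_in(): hands the job in, once; it reports no verdict.
The state is a dict: "clock": time; "qpos": joint angles; "qvel": joint speeds; "effort": joint torques, N m; "position": TCP position; "tool_rot": TCP orientation; "contact_force": force on the tool from outside, world axes, zero at the start; "ft_torque": the same for the moment, N m; "grip_width": finger opening in m.
Only numpy, scipy, OpenCV 4.12 (cv2) and the standard library are available. Lean on these libraries where they do the work, as an engineer would, in place of code of your own. Each camera call takes 0.05 s, during which the arm holds its last target.

## Working session

There is one attempt and no reset: what is moved stays moved. The work goes in short steps, Python scripts to look and compute and a tool call to move; the robot and the scene stay as the last step left them, time stands still between calls to the robot, and variables do not carry over. Pictures are saved under pics/ and viewed, and the job is handed in when it is done.

Besides the shell and the picture viewer there is one more tool, called after "Emit:" as name(argument=value, ...), one argument or row to a line, values as JSON. step_arm: Moves the arm, as the interface text tells. Its arguments: {"type":"object","properties":{"rows":{"type":"array"},"jaw":{"type":"number"},"squeeze":{"type":"number"}},"required":["rows"]}

```bash
mkdir -p pics; cat > h.py <<'E'
import cv2, numpy as np
from bench import r
def grab(n,save=None):
    f=r.grab_frame(n)
    if save: cv2.imwrite('pics/'+save,f['color'])
    return f
def proj(f,p):
    p=np.atleast_2d(p); c=(f['camera_from_world']@np.c_[p,np.ones(len(p))].T)[:3].T
    return np.c_[f['K'][0,0]*c[:,0]/-c[:,2]+f['K'][0,2], f['K'][1,1]*(-c[:,1])/-c[:,2]+f['K'][1,2]]
def ray(f,uv):
    K=f['K'];T=f['camera_from_world'];R=T[:3,:3];o=-R.T@T[:3,3]
    d=np.array([(uv[0]-K[0,2])/K[0,0],-(uv[1]-K[1,2])/K[1,1],-1.]);return o,R.T@d
def onz(f,uv,z):
    o,d=ray(f,uv);return o+d*(z-o[2])/d[2]
E
python3 - <<'E'
from h import *
s=r.get_state()
for k,v in s.items(): print(k,np.round(v,3))
for n in('scene','top','wrist'):
    f=grab(n,n+'0.png');print(n,f['K'].round(1).tolist(),f.keys());o,d=ray(f,(320,240));print(o.round(3),(d/np.linalg.norm(d)).round(3))
E
```

```text
clock 0.0
qpos [ 1.136  0.277  1.506  0.     1.361 -0.121]
qvel [-0.002 -0.002  0.    -0.001 -0.002  0.002]
effort [ 2.0000e-03 -4.0458e+01 -2.3723e+01  7.0000e-02  3.4000e-02 -0.0000e+00]
position [0.177 0.546 0.205]
tool_rot [-3.141e+00  2.000e-03  1.257e+00]
contact_force [ 0.021 -0.046  0.679]
ft_torque [-0.017 -0.005  0.069]
grip_width 0.094
scene [[448.3, 0.0, 315.7], [0.0, 448.3, 238.5], [0.0, 0.0, 1.0]] dict_keys(['color', 'K', 'camera_from_world'])
[ 1.391 -0.002  0.957] [-0.716 -0.01  -0.698]
top [[564.8, 0.0, 310.3], [0.0, 564.8, 236.4], [0.0, 0.0, 1.0]] dict_keys(['color', 'K', 'camera_from_world'])
[ 0.394 -0.004  1.308] [ 0.122 -0.037 -0.992]
wrist [[341.9, 0.0, 318.5], [0.0, 341.9, 239.3], [0.0, 0.0, 1.0]] dict_keys(['color', 'K', 'camera_from_world'])
[0.109 0.57  0.384] [ 0.243 -0.077 -0.967]
```

View pics/scene0.png

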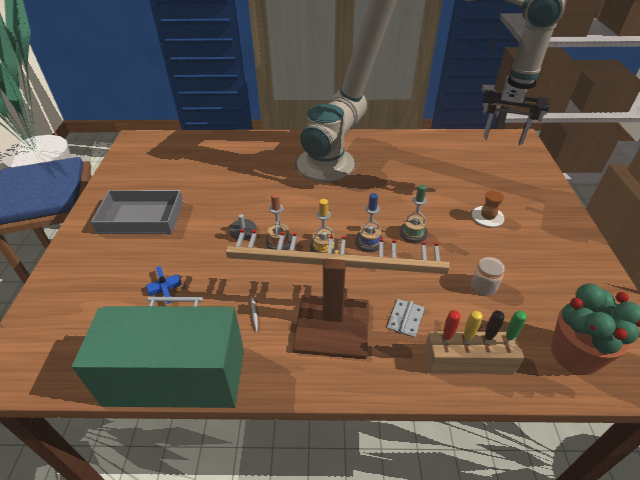

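View pics/top0.png

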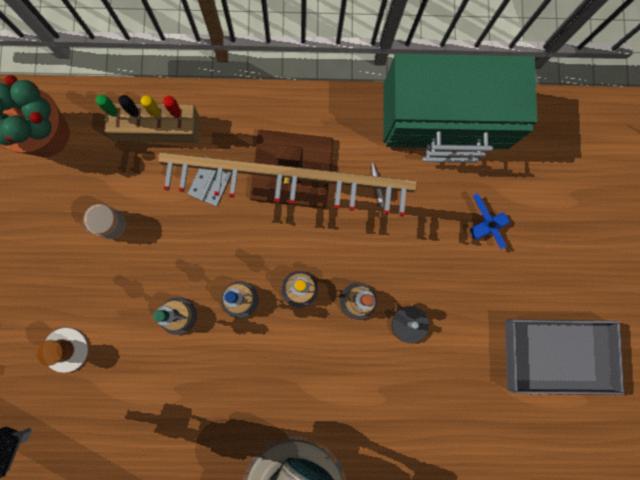

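View pics/wrist0.png

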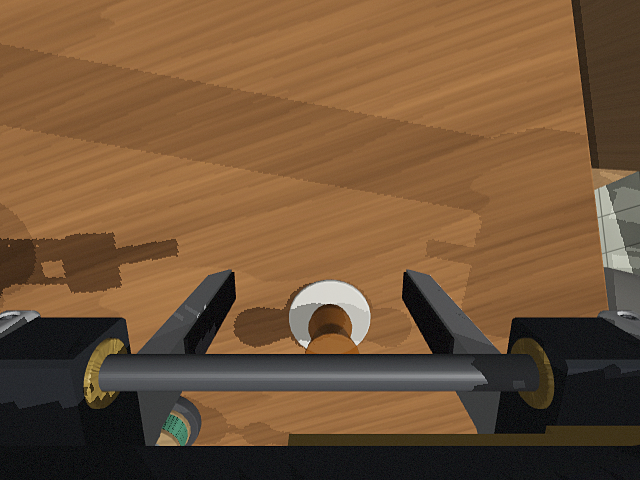

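```bash
cat >> h.py <<'E'
HUE={'copper':((4,90,60),(13,230,255)),'yellow':((22,150,100),(32,255,255)),'blue':((105,120,60),(125,255,255)),'green':((70,80,30),(95,255,255))}
def blobs(m,lo=8):
    n,l,st,c=cv2.connectedComponentsWithStats(m)
    return [(c[i],st[i]) for i in range(1,n) if st[i,4]>=lo]
def tri(fa,a,fb,b):
    o1,d1=ray(fa,a);o2,d2=ray(fb,b)
    s=np.linalg.lstsq(np.c_[d1,-d2],o2-o1,rcond=None)[0]
    p,q=o1+s[0]*d1,o2+s[1]*d2
    return (p+q)/2,np.linalg.norm(p-q)
def red(f):
    h=cv2.cvtColor(f['color'],cv2.COLOR_BGR2HSV)
    return cv2.inRange(h,(0,170,90),(4,255,255))|cv2.inRange(h,(174,170,90),(180,255,255))
E
python3 - <<'E'
from h import *
t=grab('top');s=grab('scene')
for n,f in(('top',t),('scene',s)):
    print(n,'red');
    for c,st in blobs(red(f),4): print(c.round(1),st, onz(f,c,.208).round(3))
    h=cv2.cvtColor(f['color'],cv2.COLOR_BGR2HSV)
    for k,(a,b) in HUE.items():
        print(k,[(c.round(1).tolist(),st.tolist()) for c,st in blobs(cv2.inRange(h,a,b),15) ][:14])
cv2.imwrite('pics/z1.png',cv2.resize(t['color'][140:350,140:450],None,fx=2.5,fy=2.5,interpolation=cv2.INTER_CUBIC))
cv2.imwrite('pics/z2.png',cv2.resize(s['color'][170:290,215:465],None,fx=3,fy=3,interpolation=cv2.INTER_CUBIC))
E
```

```text
top red
[ 8.4 79.3] [ 5 76  7  8 43] [0.847 0.586 0.208]
[168.4 101. ] [164  96  11  11  88] [0.808 0.264 0.208]
[ 33.4 116.6] [ 30 112   8  10  59] [0.77  0.53  0.208]
[  7.  138.3] [  5 137   5   4  11] [0.725 0.579 0.208]
[165.8 187.2] [164 186   5   3   9] [0.631 0.261 0.208]
[180.8 188.9] [179 188   5   3  12] [0.628 0.231 0.208]
[216.1 192.9] [215 192   3   3   8] [0.621 0.161 0.208]
[231.6 194.7] [230 194   4   3   9] [0.618 0.131 0.208]
[276.1 199.9] [274 199   5   3  14] [0.608 0.043 0.208]
[291.2 201.3] [289 200   5   4  12] [0.606 0.013 0.208]
[336.6 206.7] [335 206   4   3   9] [ 0.597 -0.077  0.208]
[351.6 207.8] [350 207   5   3  12] [ 0.595 -0.107  0.208]
[386.6 211.8] [385 211   5   3  12] [ 0.588 -0.177  0.208]
[401.8 213.6] [400 213   5   3  10] [ 0.585 -0.207  0.208]
copper [([314.7, 286.4], [0, 74, 640, 406, 132373]), ([12.4, 111.8], [2, 107, 22, 10, 136]), ([117.5, 120.6], [116, 113, 4, 14, 30]), ([130.7, 159.3], [127, 152, 8, 16, 58]), ([285.7, 187.1], [281, 182, 10, 10, 58]), ([310.6, 189.3], [296, 183, 31, 13, 224]), ([383.2, 193.5], [381, 189, 4, 11, 22]), ([
[... 2106 characters left out ...]
 12, 39]), ([516.8, 10.0], [512, 7, 11, 6, 22]), ([483.3, 15.4], [460, 9, 40, 9, 97]), ([485.9, 36.6], [459, 35, 55, 3, 96]), ([608.0, 54.6], [563, 47, 77, 28, 1093]), ([478.7, 55.6], [454, 55, 48, 2, 82]), ([476.6, 73.5], [458, 73, 39, 2, 71]), ([238.6, 98.8], [234, 96, 12, 6, 22]), ([209.6, 122.7], [182, 122, 62, 5, 130]), ([373.6, 195.4], [371, 193, 7, 5, 26]), ([375.2, 240.7], [371, 238, 8, 6, 23])]
green [([13.3, 48.2], [0, 0, 31, 114, 2253]), ([2.5, 106.2], [0, 92, 8, 25, 101]), ([422.6, 186.9], [420, 185, 6, 4, 16]), ([606.5, 317.0], [565, 284, 75, 69, 2469]), ([157.7, 350.0], [72, 307, 171, 100, 12509]), ([176.0, 401.1], [174, 398, 5, 7, 16]), ([192.6, 402.7], [187, 400, 14, 7, 34])]
```

View pics/z1.png

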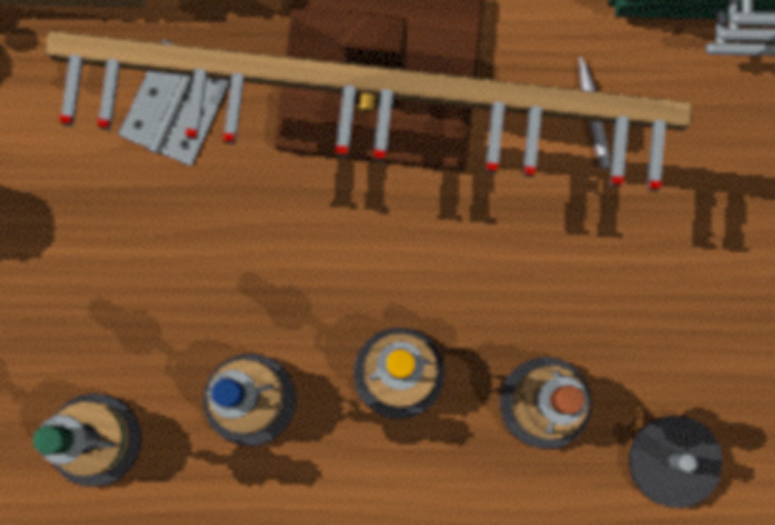

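View pics/z2.png

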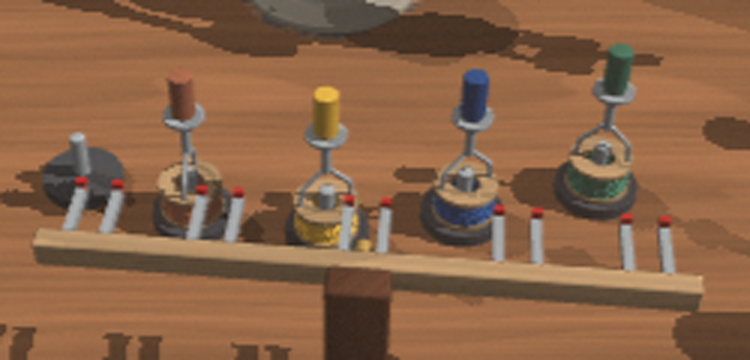

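```bash
cat >> h.py <<'E'
from scipy.optimize import least_squares
def bobs(t,s,manual=None):
    out={}
    h=cv2.cvtColor(t['color'],cv2.COLOR_BGR2HSV)
    for k,(a,b) in HUE.items():
        m=cv2.inRange(h,a,b)
        for c,st in blobs(m,50):
            if not(st[2]<22 and st[3]<22 and 140<c[0]<420 and 255<c[1]<345): continue
            p=onz(t,c,.178)
            # axis seen: centroid approx handle at z~.178
            out[k]=(c,p)
    return out
E
python3 - <<'E'
from h import *
t=grab('top');s=grab('scene')
P=[]
for f,win in((t,(150,420,180,220)),(s,(230,445,225,246))):
    q=sorted([onz(f,c,.209)[:2] for c,st in blobs(red(f),4) if win[0]<c[0]<win[1] and win[2]<c[1]<win[3]],key=lambda p:-p[1]);P.append(np.array(q))
off=np.array([[-.051,h+d] for h in(.22,.12,0,-.12,-.22) for d in(.015,-.015)])
def T(v): c,sn=np.cos(v[2]),np.sin(v[2]);return off@np.array([[c,sn],[-sn,c]])+v[:2]
for q in(P[0],P[1],(P[0]+P[1])/2):
    v=least_squares(lambda v:(T(v)-q).ravel(),[.65,.03,0]).x
    print('pivotseat',v.round(4),abs(T(v)-q).max().round(4))
c,sn=np.cos(v[2]),np.sin(v[2])
for n,d in zip(('LO','LI','M','RI','RO'),(.22,.12,0,-.12,-.22)): print(n,(v[0]-sn*d).round(4),(v[1]+c*d).round(4))
man={'copper':(275,202),'yellow':(323.7,207.7),'blue':(373,202),'green':(421.3,193.5)}
for k,(c,p) in bobs(t,s).items():
    x,e=tri(t,c,s,man[k]);print(k,c.round(1),p.round(4),'tri',x.round(4),e.round(4),onz(s,man[k],.163).round(4))
E
```

```text
pivotseat [ 0.6581  0.0223 -0.0975] 0.001
pivotseat [ 0.66    0.0248 -0.09  ] 0.0013
pivotseat [ 0.659   0.0236 -0.0938] 0.0005
LO 0.6796 0.2426
LI 0.6703 0.143
M 0.659 0.0236
RI 0.6478 -0.0959
RO 0.6384 -0.1955
copper [366.7 299.6] [ 0.4151 -0.1405  0.178 ] tri [ 0.4155 -0.1419  0.1564] 0.0023 [ 0.4237 -0.1396  0.163 ]
yellow [299.6 285.3] [ 0.4419 -0.0063  0.178 ] tri [ 0.4427 -0.0051  0.1585] 0.0026 [ 0.4481 -0.0037  0.163 ]
blue [230.2 296.8] [0.4174 0.1311 0.178 ] tri [0.4178 0.1337 0.1583] 0.0004 [0.4235 0.1331 0.163 ]
green [160.5 315.6] [0.3789 0.2672 0.178 ] tri [0.3787 0.2733 0.1574] 0.0022 [0.3856 0.2725 0.163 ]
```

```bash
cat >> h.py <<'E'
from scipy.spatial.transform import Rotation as Ro
def go(*pts):
    s=r.get_state();R=Ro.from_euler('xyz',s['tool_rot']).as_matrix()
    print('t',round(s['clock'],2),'pos',np.round(s['position'],4),'rpy',np.round(s['tool_rot'],4),'F',np.round(s['contact_force'],2),'w',round(s['grip_width'],4))
    for p in pts: print(np.round(p,4),'->',np.round(R.T@(np.array(p)-s['position'])/.025,2))
    print('yaw to 1.477:',np.degrees(s['tool_rot'][2]-1.477).round(1))
E
python3 - <<'E'
from h import *
go((.178,.547,.30),(.419,.1325,.30),(.419,.1325,.145))
E
```

```text
t 0.35 pos [0.1774 0.5468 0.2053] rpy [-3.1416e+00  3.0000e-04  1.2570e+00] F [ 0.04  0.14 -0.5 ] w 0.0938
[0.178 0.547 0.3  ] -> [ 0.01  0.02 -3.79]
[0.419  0.1325 0.3   ] -> [-12.78  14.31  -3.78]
[0.419  0.1325 0.145 ] -> [-12.78  14.31   2.42]
yaw to 1.477: -12.6
```

Emit:
step_arm(
  rows=[
    {"tz":-2},
    {"tz":-3.8,"yaw":-6},
    {"tx":-1.3,"ty":1.4,"tz":-3.8,"yaw":-12.6},
    {"tx":-2.8,"ty":3.1,"tz":-3.8,"yaw":-12.6},
    {"tx":-4.3,"ty":4.8,"tz":-3.8,"yaw":-12.6},
    {"tx":-5.8,"ty":6.5,"tz":-3.8,"yaw":-12.6},
    {"tx":-7.3,"ty":8.2,"tz":-3.8,"yaw":-12.6},
    {"tx":-8.8,"ty":9.9,"tz":-3.8,"yaw":-12.6},
    {"tx":-10.3,"ty":11.5,"tz":-3.8,"yaw":-12.6},
    {"tx":-11.6,"ty":13,"tz":-3.8,"yaw":-12.6},
    {"tx":-12.8,"ty":14.3,"tz":-3.8,"yaw":-12.6},
    {"tx":-12.8,"ty":14.3,"tz":-3.8,"yaw":-12.6},
  ],
  jaw=0,
  squeeze=30,
)

```text
$.rows[0]: bad value
```

```bash
python3 - <<'E'
from h import *
t=grab('top','top1.png');s=grab('scene');w=grab('wrist','w1.png')
for k,(c,p) in bobs(t,s).items(): print(k,c.round(1),p.round(4))
print(proj(w,(.419,.1325,.185)),proj(w,(.419,.1325,.123+.015)))
go((.419,.1325,.145))
E
```

```text
copper [366.8 299.5] [ 0.4153 -0.1406  0.178 ]
yellow [299.6 285.3] [ 0.4419 -0.0063  0.178 ]
blue [230.3 296.7] [0.4175 0.131  0.178 ]
green [160.6 315.7] [0.3788 0.2669 0.178 ]
[[-43.92981563 652.83810182]] [[  3.52552254 587.02892862]]
t 0.5 pos [0.1775 0.5469 0.2055] rpy [-3.1416 -0.      1.257 ] F [0.63 0.08 0.65] w 0.0937
[0.419  0.1325 0.145 ] -> [-12.79  14.31   2.42]
yaw to 1.477: -12.6
```

View pics/w1.png

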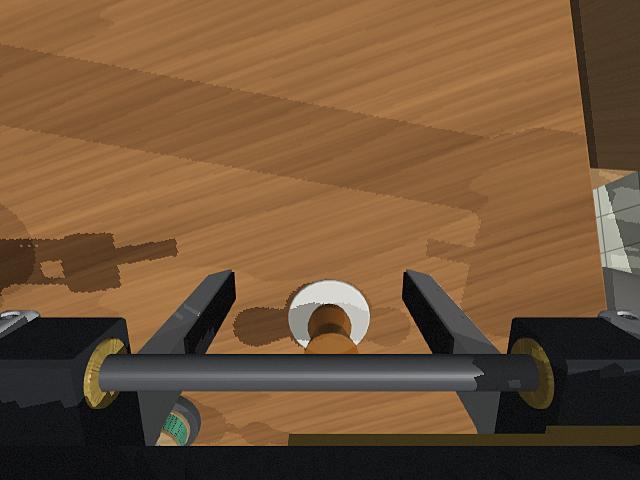

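Emit:
step_arm(
  rows=[
    {"tx":0,"ty":0,"tz":-2,"yaw":0},
    {"tx":0,"ty":0,"tz":-3.8,"yaw":-6},
    {"tx":-1.3,"ty":1.4,"tz":-3.8,"yaw":-12.6},
    {"tx":-2.8,"ty":3.1,"tz":-3.8,"yaw":-12.6},
    {"tx":-4.3,"ty":4.8,"tz":-3.8,"yaw":-12.6},
    {"tx":-5.8,"ty":6.5,"tz":-3.8,"yaw":-12.6},
    {"tx":-7.3,"ty":8.2,"tz":-3.8,"yaw":-12.6},
    {"tx":-8.8,"ty":9.9,"tz":-3.8,"yaw":-12.6},
    {"tx":-10.3,"ty":11.5,"tz":-3.8,"yaw":-12.6},
    {"tx":-11.6,"ty":13,"tz":-3.8,"yaw":-12.6},
    {"tx":-12.8,"ty":14.3,"tz":-3.8,"yaw":-12.6},
    {"tx":-12.8,"ty":14.3,"tz":-3.8,"yaw":-12.6},
  ],
  jaw=0,
  squeeze=30,
)

```text
clock: 2.0
position: [0.42, 0.13, 0.3004]
tool_rot: [3.141, 0.001, 1.472]
contact_force: [0.2, 0.5, 0.2]
grip_width: 0.0937
```

```bash
python3 - <<'E'
from h import *
t=grab('top','top1.png');s=grab('scene');w=grab('wrist','w1.png')
for k,(c,p) in bobs(t,s).items(): print(k,c.round(1),p.round(4))
print(proj(w,(.419,.1325,.185)),proj(w,(.419,.1325,.123+.015)))
go((.419,.1325,.145))
E
```

```text
copper [366.7 299.5] [ 0.4153 -0.1404  0.178 ]
yellow [299.7 285.2] [ 0.4419 -0.0064  0.178 ]
green [224.1 322.4] [0.3671 0.1417 0.178 ]
[[318.18434663 234.46176771]] [[318.24965498 223.43730952]]
t 2.15 pos [0.4183 0.1328 0.3005] rpy [-3.1411e+00 -8.0000e-04  1.4770e+00] F [-0.44  0.26  0.16] w 0.0936
[0.419  0.1325 0.145 ] -> [-0.01  0.03  6.22]
yaw to 1.477: 0.0
```

View pics/w1.png

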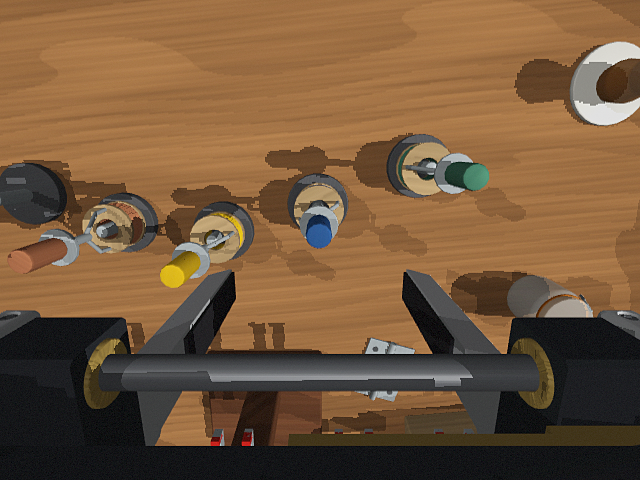

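Emit:
step_arm(
  rows=[
    {"tx":0,"ty":0,"tz":1.5,"yaw":0},
    {"tx":0,"ty":0,"tz":3,"yaw":0},
    {"tx":0,"ty":0,"tz":4.5,"yaw":0},
    {"tx":0,"ty":0,"tz":5.6,"yaw":0},
    {"tx":0,"ty":0,"tz":6.2,"yaw":0},
    {"tx":0,"ty":0,"tz":6.2,"yaw":0},
  ],
)

```text
clock: 2.9
position: [0.4166, 0.1341, 0.1447]
tool_rot: [-3.138, -0.0, 1.479]
contact_force: [0.2, 0.4, 0.4]
grip_width: 0.0938
```

Emit:
step_arm(
  rows=[
    {"tx":0,"ty":0,"tz":0,"yaw":0},
    {"tx":0,"ty":0,"tz":0,"yaw":0},
    {"tx":0,"ty":0,"tz":0,"yaw":0},
    {"tx":0,"ty":0,"tz":0,"yaw":0},
    {"tx":0,"ty":0,"tz":0,"yaw":0},
    {"tx":0,"ty":0,"tz":0,"yaw":0},
  ],
  jaw=255,
  squeeze=30,
)

```text
clock: 3.65
position: [0.4167, 0.134, 0.1447]
tool_rot: [-3.138, -0.0, 1.479]
contact_force: [-0.3, -0.4, -0.2]
grip_width: 0.0376
```

```bash
python3 - <<'E'
from h import *
w=grab('wrist','w2.png')
go((.419,.1325,.145))
E
```

```text
t 3.7 pos [0.4166 0.134  0.1447] rpy [-3.1384e+00 -5.0000e-04  1.4793e+00] F [-0.27  0.21  0.02] w 0.0335
[0.419  0.1325 0.145 ] -> [-0.05  0.1  -0.01]
yaw to 1.477: 0.1
```

View pics/w2.png

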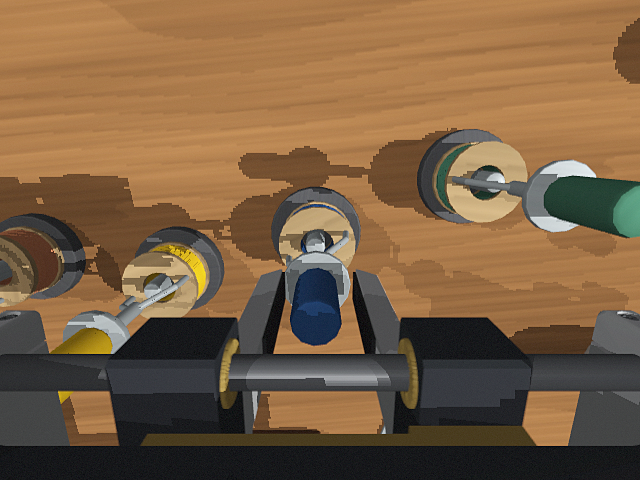

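Emit:
step_arm(
  rows=[
    {"tx":0,"ty":0,"tz":0,"yaw":0},
    {"tx":0,"ty":0,"tz":0,"yaw":0},
    {"tx":0,"ty":0,"tz":0,"yaw":0},
    {"tx":0,"ty":0,"tz":-0.3,"yaw":0},
    {"tx":0,"ty":0,"tz":-0.8,"yaw":0},
    {"tx":0,"ty":0,"tz":-1.4,"yaw":0},
    {"tx":0,"ty":0,"tz":-2.0,"yaw":0},
    {"tx":0,"ty":0,"tz":-2.6,"yaw":0},
    {"tx":0,"ty":0,"tz":-3.1,"yaw":0},
    {"tx":0,"ty":0,"tz":-3.5,"yaw":0},
    {"tx":0,"ty":0,"tz":-3.5,"yaw":0},
  ],
)

```text
clock: 5.08
position: [0.4174, 0.134, 0.2329]
tool_rot: [-3.14, -0.001, 1.479]
contact_force: [-0.5, 0.2, -3.6]
grip_width: 0.0234
```

```bash
cat >> h.py <<'E'
SEAT={'LO':(.6796,.2426),'LI':(.6703,.143),'RI':(.6478,-.0959),'RO':(.6384,-.1955)}
def pre(h,d): x,y=SEAT[h]; return x-d*.9956,y+d*.0938
E
python3 - <<'E'
from h import *
w=grab('wrist','w3.png')
go((*pre('LI',.09),.234),(*pre('LI',0),.234))
E
```

```text
t 5.12 pos [0.417  0.134  0.2323] rpy [-3.1386e+00 -5.0000e-04  1.4793e+00] F [ 1.42 -1.39 -3.29] w 0.0237
[0.5807 0.1514 0.234 ] -> [ 1.29  6.46 -0.09]
[0.6703 0.143  0.234 ] -> [ 1.29 10.06 -0.1 ]
yaw to 1.477: 0.1
```

View pics/w3.png

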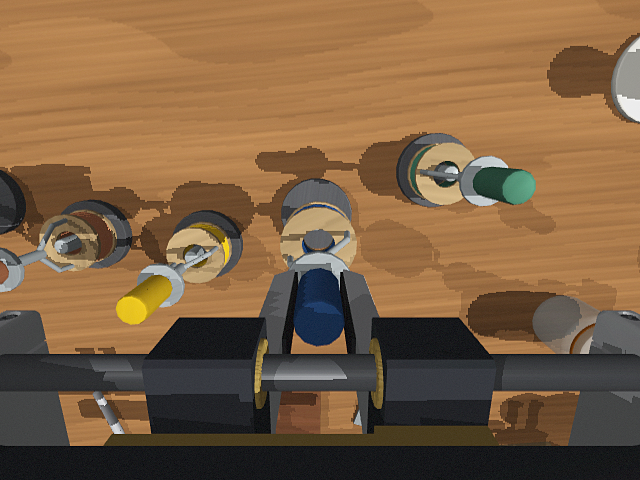

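Emit:
step_arm(
  rows=[
    {"tx":0.2,"ty":0.6,"tz":-0.1,"yaw":0},
    {"tx":0.4,"ty":1.6,"tz":-0.1,"yaw":0},
    {"tx":0.6,"ty":2.7,"tz":-0.1,"yaw":0},
    {"tx":0.8,"ty":3.8,"tz":-0.1,"yaw":0},
    {"tx":1.0,"ty":4.9,"tz":-0.1,"yaw":0},
    {"tx":1.2,"ty":5.8,"tz":-0.1,"yaw":0},
    {"tx":1.3,"ty":6.3,"tz":-0.1,"yaw":0},
    {"tx":1.3,"ty":6.5,"tz":-0.1,"yaw":0},
    {"tx":1.3,"ty":6.5,"tz":-0.1,"yaw":0},
  ],
)

```text
clock: 6.25
position: [0.5815, 0.1513, 0.234]
tool_rot: [-3.138, -0.0, 1.479]
contact_force: [0.1, 0.0, -3.7]
grip_width: 0.0233
```

```bash
python3 - <<'E'
from h import *
s=grab('scene');t=grab('top')
go((*pre('LI',.09),.234),(*pre('LI',0),.234))
a=cv2.resize(s['color'][140:290,300:480],None,fx=3,fy=3);b=cv2.resize(t['color'][110:260,140:320],None,fx=3,fy=3)
cv2.imwrite('pics/c4.png',cv2.resize(np.vstack([a,b]),None,fx=.66,fy=.66))
E
```

```text
t 6.35 pos [0.5809 0.1514 0.2344] rpy [-3.1379e+00 -4.0000e-04  1.4793e+00] F [ 0.8   0.41 -4.47] w 0.0235
[0.5807 0.1514 0.234 ] -> [ 0.   -0.01  0.02]
[0.6703 0.143  0.234 ] -> [-0.01  3.59  0.  ]
yaw to 1.477: 0.1
```

View pics/c4.png

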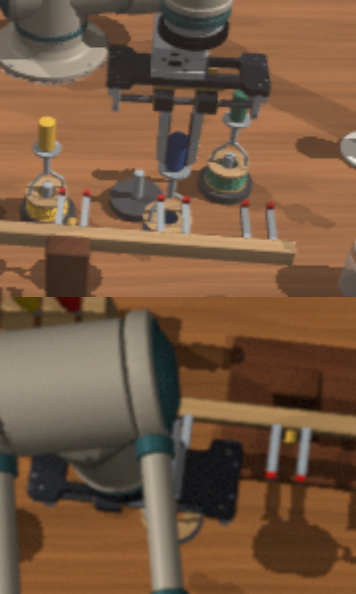

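Emit:
step_arm(
  rows=[
    {"tx":0,"ty":0.4,"tz":0,"yaw":0},
    {"tx":0,"ty":1.0,"tz":0,"yaw":0},
    {"tx":0,"ty":1.6,"tz":0,"yaw":0},
    {"tx":0,"ty":2.2,"tz":0,"yaw":0},
    {"tx":0,"ty":2.8,"tz":0,"yaw":0},
    {"tx":0,"ty":3.3,"tz":0,"yaw":0},
    {"tx":0,"ty":3.6,"tz":0,"yaw":0},
    {"tx":0,"ty":3.6,"tz":0,"yaw":0},
  ],
)

```text
clock: 7.35
position: [0.6669, 0.1434, 0.2326]
tool_rot: [-3.127, 0.0, 1.48]
contact_force: [-6.0, -0.4, -3.1]
grip_width: 0.023
```

```bash
python3 - <<'E'
from h import *
s=grab('scene')
go((*pre('LI',0),.214))
cv2.imwrite('pics/c5.png',cv2.resize(s['color'][160:290,310:470],None,fx=4,fy=4))
E
```

```text
t 7.4 pos [0.6668 0.1434 0.2327] rpy [-3.1279e+00  4.0000e-04  1.4796e+00] F [-6.11  0.61 -3.28] w 0.0236
[0.6703 0.143  0.214 ] -> [-0.    0.15  0.75]
yaw to 1.477: 0.2
```

View pics/c5.png

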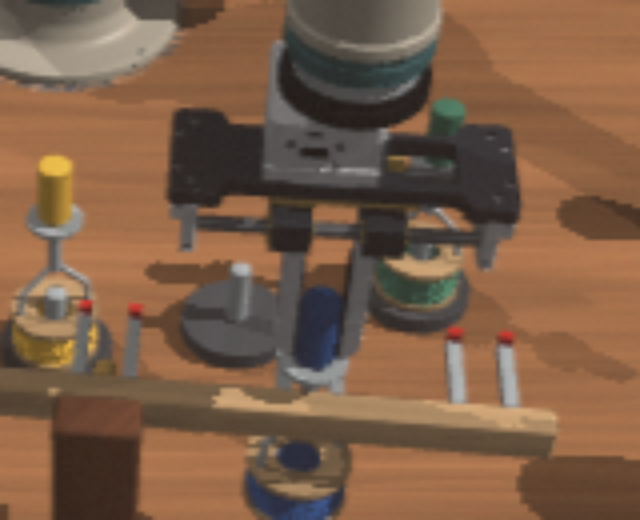

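```bash
python3 - <<'E'
from h import *
s=grab('scene');t=grab('top');w=grab('wrist')
go((*pre('LI',0),.214))
cv2.imwrite('pics/c6.png',cv2.resize(s['color'][180:280,340:430],None,fx=7,fy=6,interpolation=cv2.INTER_CUBIC))
cv2.imwrite('pics/c7.png',np.hstack([cv2.resize(t['color'][110:260,140:300],None,fx=2.4,fy=2.4),cv2.resize(w['color'],(400,360))]))
for f in(s,): print(proj(f,np.array([[.667,.1434,.233+.04],[.667,.1434,.2255],[.667,.1434,.102+.0],[.667,.1434,.138]])).round(1)-np.array([340,180]))
E
```

```text
t 7.55 pos [0.6668 0.1434 0.2329] rpy [-3.1285e+00  5.0000e-04  1.4797e+00] F [-6.4  -0.73 -3.46] w 0.0235
[0.6703 0.143  0.214 ] -> [-0.    0.15  0.75]
yaw to 1.477: 0.2
[[ 49.9  53.5]
 [ 47.8  68.6]
 [ 42.8 103.6]
 [ 44.2  93.9]]
```

View pics/c6.png

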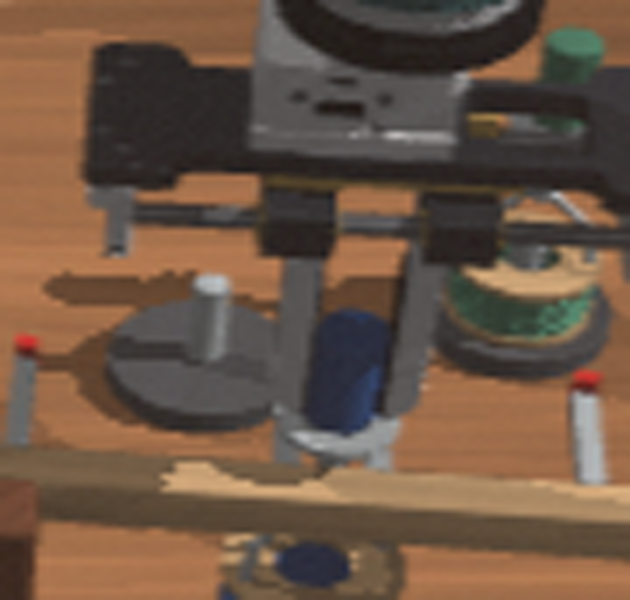

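View pics/c7.png

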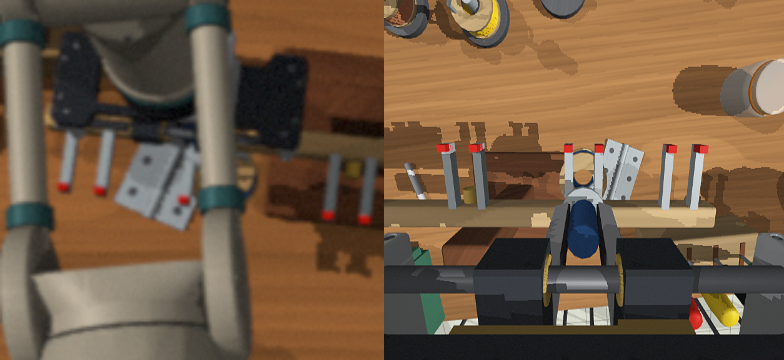

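Emit:
step_arm(
  rows=[
    {"tx":0,"ty":0,"tz":0.1,"yaw":0},
    {"tx":0,"ty":0,"tz":0.2,"yaw":0},
    {"tx":0,"ty":0,"tz":0.2,"yaw":0},
  ],
)

```text
clock: 7.92
position: [0.6664, 0.1436, 0.2277]
tool_rot: [-3.127, 0.0, 1.48]
contact_force: [-1.7, 0.1, -2.2]
grip_width: 0.0233
```

```bash
python3 - <<'E'
from h import *
go((*pre('LI',0),.214))
s=r.get_state();print(np.round(s['ft_torque'],2))
E
```

```text
t 7.92 pos [0.6664 0.1436 0.2277] rpy [-3.1274e+00  4.0000e-04  1.4798e+00] F [-1.72  0.14 -2.15] w 0.0233
[0.6703 0.143  0.214 ] -> [-0.01  0.17  0.54]
yaw to 1.477: 0.2
[0.15 0.55 0.03]
```

```bash
python3 - <<'E'
from h import *
w=grab('wrist');s=grab('scene')
cv2.imwrite('pics/c8.png',cv2.resize(w['color'][150:350,120:520],None,fx=2,fy=2,interpolation=cv2.INTER_CUBIC))
st=r.get_state();print(st['contact_force'],st['ft_torque'])
cv2.imwrite('pics/c9.png',cv2.resize(s['color'][220:300,310:450],None,fx=5,fy=5,interpolation=cv2.INTER_CUBIC))
E
```

```text
[-3.29287705  0.67749609 -3.21713864] [ 0.21250075  0.59785868 -0.04206643]
```

View pics/c8.png

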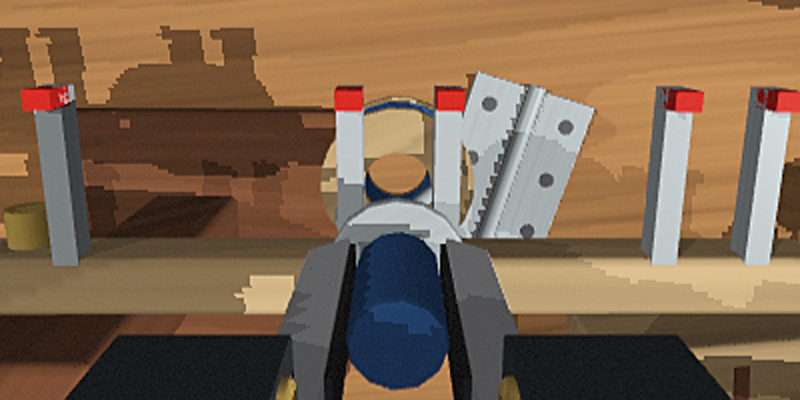

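View pics/c9.png

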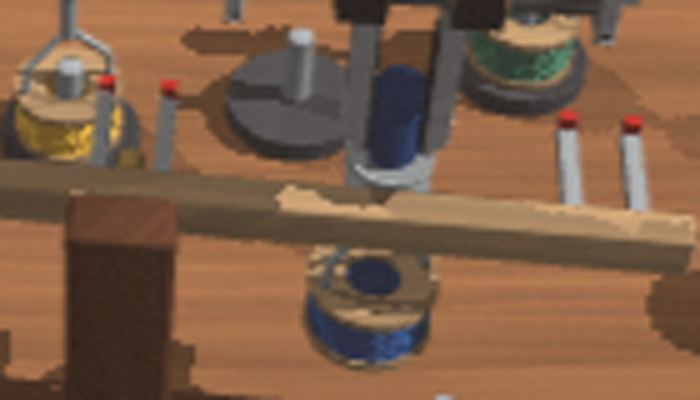

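```bash
python3 - <<'E'
from h import *
w=grab('wrist')
for c,st in blobs(red(w),30): 
    if st[1]>150: print(c.round(1),st[:4],onz(w,c,.209).round(4), 'topfar/near', onz(w,(c[0],st[1]),.211)[0].round(4))
c=(318.5,251) # collar rear edge
print(onz(w,c,.2205),onz(w,c,.216))
print('bar front edge', onz(w,(150,150+238/2),.205), onz(w,(480,150+238/2),.205), onz(w,(480,150+312/2),.205))
st=r.get_state();print(st['position'])
x,y=SEAT['LI']
print(proj(w,[[x-.051,y+.005+.015,.209],[x-.051,y+.005-.015,.209]]))
E
```

```text
[ 89.9 198.5] [ 78 193  27  12] [0.6095 0.0158 0.209 ] topfar/near 0.6063
[140.4 198.9] [130 194  24  11] [0.6124 0.045  0.209 ] topfar/near 0.6095
[293.5 199.1] [287 194  14  12] [0.6207 0.1337 0.209 ] topfar/near 0.6175
[344.7 199.1] [338 194  15  12] [0.6234 0.1634 0.209 ] topfar/near 0.6202
[462.  199.8] [452 195  20  11] [0.63   0.2312 0.209 ] topfar/near 0.6269
[511.7 199.6] [500 194  23  12] [0.6325 0.2599 0.209 ] topfar/near 0.6289
[499.3 423.9] [488 398  25  48] [0.7879 0.2581 0.209 ] topfar/near 0.7652
[0.64997406 0.14563757 0.2205    ] [0.65124375 0.14551367 0.216     ]
bar front edge [0.6564063  0.03941679 0.205     ] [0.67509778 0.24435082 0.205     ] [0.70019489 0.24488058 0.205     ]
[0.66637797 0.14356676 0.22780835]
[[343.57958811 192.10280614]
 [292.02113364 196.83645757]]
```

```bash
cat >> h.py <<'E'
SEAT={k:(x-.0239,y+.00225) for k,(x,y) in SEAT.items()}
E
python3 - <<'E'
from h import *
print(SEAT)
x,y=SEAT['LI']
go((x,y,.233),(x,y,.214))
E
```

```text
{'LO': (0.6557, 0.24485), 'LI': (0.6464, 0.14525), 'RI': (0.6239, -0.09365), 'RO': (0.6144999999999999, -0.19325)}
t 8.07 pos [0.6664 0.1436 0.2278] rpy [-3.1275e+00  4.0000e-04  1.4798e+00] F [-2.97  0.51 -2.69] w 0.0233
[0.6464 0.1452 0.233 ] -> [-0.01 -0.8  -0.2 ]
[0.6464 0.1452 0.214 ] -> [-0.01 -0.79  0.56]
yaw to 1.477: 0.2
```

Emit:
step_arm(
  rows=[
    {"tx":0,"ty":-0.2,"tz":-0.1,"yaw":0},
    {"tx":0,"ty":-0.5,"tz":-0.2,"yaw":0},
    {"tx":0,"ty":-0.8,"tz":-0.2,"yaw":0},
    {"tx":0,"ty":-0.8,"tz":-0.2,"yaw":0},
  ],
)

```text
clock: 8.57
position: [0.646, 0.1455, 0.2336]
tool_rot: [-3.128, 0.0, 1.48]
contact_force: [0.4, -0.0, -4.0]
grip_width: 0.0239
```

```bash
python3 - <<'E'
from h import *
w=grab('wrist')
cv2.imwrite('pics/c10.png',cv2.resize(w['color'][150:350,120:520],None,fx=2,fy=2,interpolation=cv2.INTER_CUBIC))
x,y=SEAT['LI']
go((x,y,.233),(x,y,.214))
E
```

```text
t 8.62 pos [0.6465 0.1454 0.2334] rpy [-3.1285e+00  3.0000e-04  1.4799e+00] F [ 0.46  0.32 -3.67] w 0.0234
[0.6464 0.1452 0.233 ] -> [-0.01 -0.    0.02]
[0.6464 0.1452 0.214 ] -> [-0.01  0.01  0.78]
yaw to 1.477: 0.2
```

View pics/c10.png

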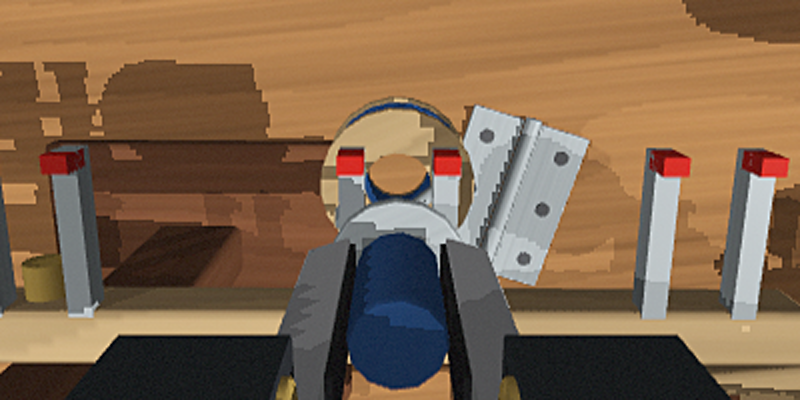

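Emit:
step_arm(
  rows=[
    {"tx":0,"ty":0,"tz":0.2,"yaw":0},
    {"tx":0,"ty":0,"tz":0.4,"yaw":0},
    {"tx":0,"ty":0,"tz":0.55,"yaw":0},
    {"tx":0,"ty":0,"tz":0.7,"yaw":0},
    {"tx":0,"ty":0,"tz":0.8,"yaw":0},
    {"tx":0,"ty":0,"tz":0.85,"yaw":0},
    {"tx":0,"ty":0,"tz":0.9,"yaw":0},
    {"tx":0,"ty":0,"tz":0.95,"yaw":0},
    {"tx":0,"ty":0,"tz":0.95,"yaw":0},
  ],
)

```text
clock: 9.75
position: [0.6463, 0.1458, 0.2099]
tool_rot: [-3.129, -0.0, 1.48]
contact_force: [-1.7, 1.2, 1.7]
grip_width: 0.0233
```

```bash
python3 - <<'E'
from h import *
w=grab('wrist');s=grab('scene')
cv2.imwrite('pics/c11.png',cv2.resize(w['color'][150:350,120:520],None,fx=2,fy=2,interpolation=cv2.INTER_CUBIC))
for c,st in blobs(red(s),4):
    if 230<c[0]<445 and 220<c[1]<250: print(c.round(1))
go()
E
```

```text
[253.5 226.5]
[282.2 230. ]
[344.  237.2]
[423.  245.8]
[435.3 247.4]
t 9.85 pos [0.6462 0.1458 0.2097] rpy [-3.1288e+00 -3.0000e-04  1.4801e+00] F [-0.58  1.71  2.16] w 0.0238
yaw to 1.477: 0.2
```

View pics/c11.png

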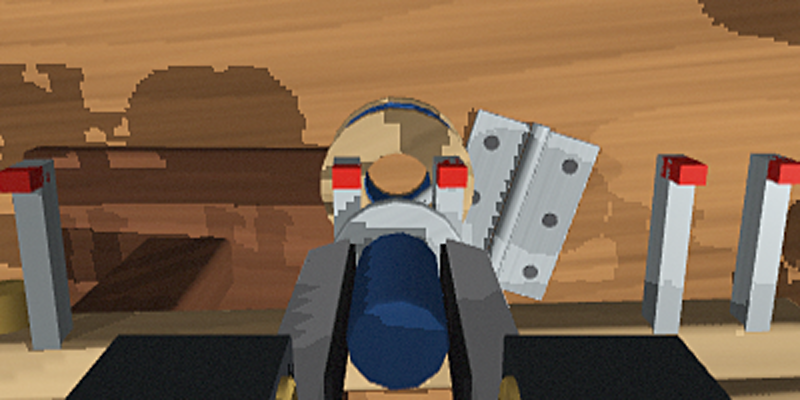

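Emit:
step_arm(
  rows=[
    {"tx":0,"ty":0,"tz":-0.12,"yaw":0},
    {"tx":0,"ty":0,"tz":-0.12,"yaw":0},
    {"tx":0,"ty":0,"tz":-0.12,"yaw":0},
  ],
)

```text
clock: 10.22
position: [0.6463, 0.1452, 0.2124]
tool_rot: [-3.128, 0.001, 1.48]
contact_force: [-0.9, -1.3, -1.3]
grip_width: 0.0232
```

Emit:
step_arm(
  rows=[
    {"tx":0,"ty":0,"tz":0,"yaw":0},
    {"tx":0,"ty":0,"tz":0,"yaw":0},
    {"tx":0,"ty":0,"tz":0,"yaw":0},
    {"tx":0,"ty":0,"tz":0,"yaw":0},
  ],
  jaw=110,
)

```text
clock: 10.72
position: [0.6463, 0.1453, 0.2126]
tool_rot: [-3.129, 0.001, 1.48]
contact_force: [-0.3, 0.4, 0.0]
grip_width: 0.0533
```

```bash
cat >> h.py <<'E'
def tilt(s):
    q=[c for c,st in blobs(red(s),3) if 230<c[0]<445 and 215<c[1]<262]
    P=[]
    # intersect rays with vertical plane containing lips line
    x0,y0=.659-.051,.0236+.0048; n=np.array([.9956,-.0938,0])
    for c in q:
        o,d=ray(s,c); p=o+d*((np.array([x0,y0,0])-o)@n)/(d@n); P.append(p)
    P=np.array(P); a=np.polyfit(P[:,1],P[:,2],1); return len(P),a[0]
E
python3 - <<'E'
from h import *
w=grab('wrist');s=grab('scene')
cv2.imwrite('pics/c12.png',cv2.resize(w['color'][150:350,120:520],None,fx=2,fy=2,interpolation=cv2.INTER_CUBIC))
print(tilt(s))
go()
E
```

```text
(9, np.float64(-0.051149210696972314))
t 10.82 pos [0.6463 0.1453 0.2125] rpy [-3.1285e+00  6.0000e-04  1.4799e+00] F [ 0.08 -0.39  0.74] w 0.054
yaw to 1.477: 0.2
```

View pics/c12.png

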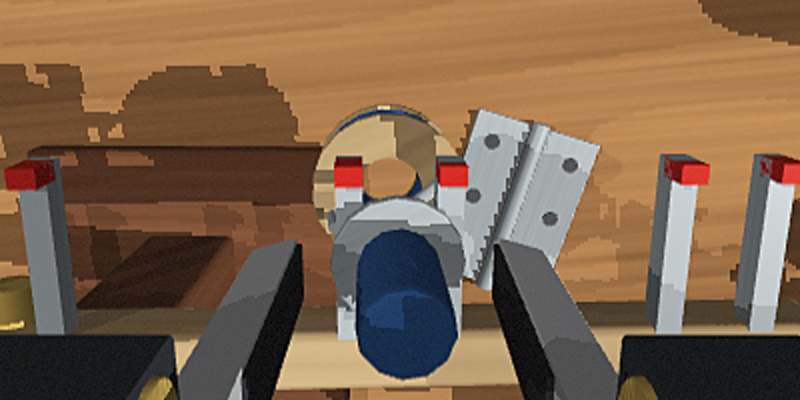

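```bash
python3 - <<'E'
from h import *
go((.443,-.0055,.30))
E
```

```text
t 10.82 pos [0.6463 0.1453 0.2125] rpy [-3.1285e+00  6.0000e-04  1.4799e+00] F [ 0.08 -0.39  0.74] w 0.054
[ 0.443  -0.0055  0.3   ] -> [-6.75 -7.59 -3.4 ]
yaw to 1.477: 0.2
```

Emit:
step_arm(
  rows=[
    {"tx":0,"ty":0,"tz":-0.6,"yaw":0},
    {"tx":0,"ty":0,"tz":-1.6,"yaw":0},
    {"tx":0,"ty":0,"tz":-2.6,"yaw":0},
    {"tx":0,"ty":0,"tz":-3.4,"yaw":0},
    {"tx":-1,"ty":-1.2,"tz":-3.4,"yaw":0},
    {"tx":-2.3,"ty":-2.6,"tz":-3.4,"yaw":0},
    {"tx":-3.6,"ty":-4.1,"tz":-3.4,"yaw":0},
    {"tx":-4.9,"ty":-5.5,"tz":-3.4,"yaw":0},
    {"tx":-6,"ty":-6.8,"tz":-3.4,"yaw":0},
    {"tx":-6.7,"ty":-7.6,"tz":-3.4,"yaw":0},
    {"tx":-6.7,"ty":-7.6,"tz":-3.4,"yaw":0},
  ],
  jaw=50,
)

```text
clock: 12.2
position: [0.4422, -0.005, 0.3017]
tool_rot: [-3.131, 0.001, 1.478]
contact_force: [-0.2, -0.0, -0.3]
grip_width: 0.0758
```

```bash
python3 - <<'E'
from h import *
w=grab('wrist','w13.png')
print(proj(w,(.443,-.0055,.185)))
h=cv2.cvtColor(w['color'],cv2.COLOR_BGR2HSV)
print([(c.round(1),st) for c,st in blobs(cv2.inRange(h,*HUE['yellow']),100)])
go((.443,-.0055,.145))
s=grab('scene');print(tilt(s))
E
```

```text
[[317.64740189 235.71756344]]
[(array([318.1, 234.2]), array([306, 218,  26,  33, 678], dtype=int32))]
t 12.25 pos [ 0.4433 -0.0045  0.3014] rpy [-3.1316e+00  3.0000e-04  1.4787e+00] F [0.1  0.36 0.13] w 0.0754
[ 0.443  -0.0055  0.145 ] -> [-0.04  0.05  6.26]
yaw to 1.477: 0.1
(9, np.float64(-0.05270811103135907))
```

View pics/w13.png

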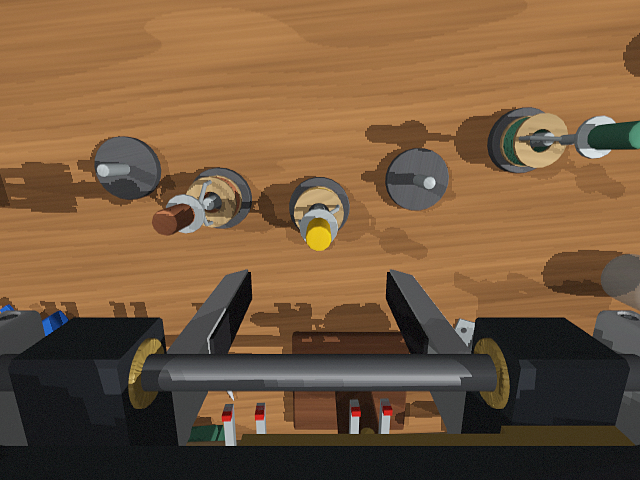

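Emit:
step_arm(
  rows=[
    {"tx":0,"ty":0.05,"tz":1.5,"yaw":0},
    {"tx":0,"ty":0.05,"tz":3,"yaw":0},
    {"tx":0,"ty":0.05,"tz":4.5,"yaw":0},
    {"tx":0,"ty":0.05,"tz":5.6,"yaw":0},
    {"tx":0,"ty":0.05,"tz":6.25,"yaw":0},
    {"tx":0,"ty":0.05,"tz":6.25,"yaw":0},
  ],
)

```text
clock: 13.05
position: [0.4435, -0.0035, 0.1437]
tool_rot: [-3.128, -0.0, 1.48]
contact_force: [1.1, -0.5, 0.8]
grip_width: 0.0759
```

Emit:
step_arm(
  rows=[
    {"tx":0,"ty":0,"tz":0,"yaw":0},
    {"tx":0,"ty":0,"tz":0,"yaw":0},
    {"tx":0,"ty":0,"tz":0,"yaw":0},
    {"tx":0,"ty":0,"tz":0,"yaw":0},
    {"tx":0,"ty":0,"tz":0,"yaw":0},
    {"tx":0,"ty":0,"tz":0,"yaw":0},
    {"tx":0,"ty":0,"tz":0,"yaw":0},
    {"tx":0,"ty":0,"tz":0,"yaw":0},
    {"tx":0,"ty":0,"tz":-0.3,"yaw":0},
    {"tx":0,"ty":0,"tz":-0.8,"yaw":0},
    {"tx":0,"ty":0,"tz":-1.4,"yaw":0},
    {"tx":0,"ty":0,"tz":-2.0,"yaw":0},
    {"tx":0,"ty":0,"tz":-2.6,"yaw":0},
    {"tx":0,"ty":0,"tz":-3.2,"yaw":0},
    {"tx":0,"ty":0,"tz":-3.8,"yaw":0},
    {"tx":0,"ty":0,"tz":-3.8,"yaw":0},
  ],
  jaw=255,
)

```text
clock: 15.05
position: [0.4458, -0.0038, 0.2401]
tool_rot: [-3.131, -0.0, 1.48]
contact_force: [0.9, -0.0, -3.4]
grip_width: 0.0239
```

```bash
python3 - <<'E'
from h import *
w=grab('wrist','w14.png')
go((*pre('RI',.1),.24),(*pre('RI',0),.24))
E
```

```text
t 15.1 pos [ 0.4451 -0.0037  0.2391] rpy [-3.1292e+00 -3.0000e-04  1.4804e+00] F [-0.12  0.38 -3.08] w 0.0237
[ 0.5243 -0.0843  0.24  ] -> [-2.93  3.45 -0.08]
[ 0.6239 -0.0936  0.24  ] -> [-2.94  7.45 -0.13]
yaw to 1.477: 0.2
```

View pics/w14.png

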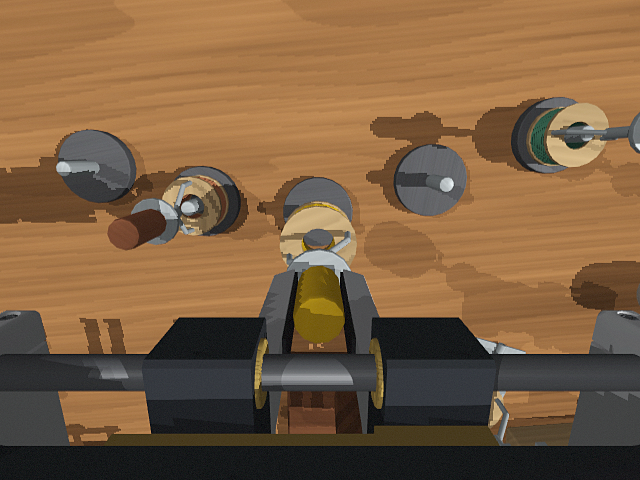

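Emit:
step_arm(
  rows=[
    {"tx":0,"ty":0.6,"tz":-0.1,"yaw":0},
    {"tx":-0.4,"ty":1.6,"tz":-0.1,"yaw":0},
    {"tx":-1.2,"ty":2.4,"tz":-0.1,"yaw":0},
    {"tx":-2.0,"ty":3.0,"tz":-0.1,"yaw":0},
    {"tx":-2.7,"ty":3.4,"tz":-0.1,"yaw":0},
    {"tx":-2.95,"ty":3.5,"tz":-0.1,"yaw":0},
    {"tx":-2.95,"ty":3.5,"tz":-0.1,"yaw":0},
    {"tx":-2.95,"ty":3.5,"tz":-0.1,"yaw":0},
  ],
)

```text
clock: 16.1
position: [0.525, -0.0844, 0.2407]
tool_rot: [-3.129, -0.001, 1.481]
contact_force: [0.7, -0.6, -3.8]
grip_width: 0.0237
```

```bash
python3 - <<'E'
from h import *
w=grab('wrist','w15.png')
go((*pre('RI',0),.24))
E
```

```text
t 16.15 pos [ 0.5251 -0.0844  0.2407] rpy [-3.1292e+00 -7.0000e-04  1.4809e+00] F [ 0.65  0.52 -3.38] w 0.0237
[ 0.6239 -0.0936  0.24  ] -> [-0.01  3.97 -0.02]
yaw to 1.477: 0.2
```

View pics/w15.png

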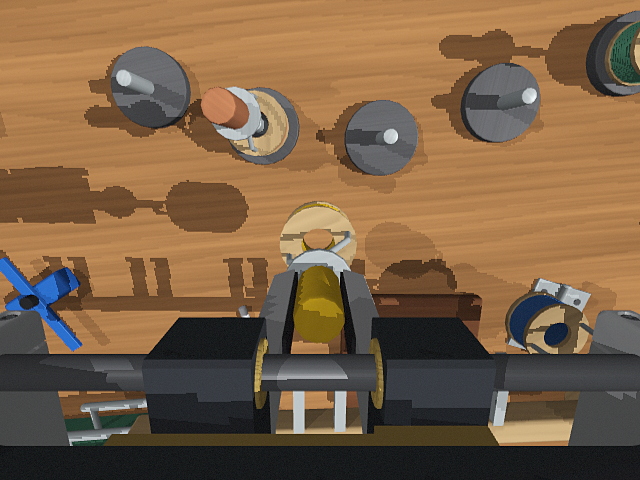

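Emit:
step_arm(
  rows=[
    {"tx":0,"ty":0.4,"tz":0,"yaw":0},
    {"tx":0,"ty":1.0,"tz":0,"yaw":0},
    {"tx":0,"ty":1.7,"tz":0,"yaw":0},
    {"tx":0,"ty":2.4,"tz":0,"yaw":0},
    {"tx":0,"ty":3.0,"tz":0,"yaw":0},
    {"tx":0,"ty":3.5,"tz":0,"yaw":0},
    {"tx":0,"ty":3.95,"tz":0,"yaw":0},
    {"tx":0,"ty":3.95,"tz":0,"yaw":0},
  ],
)

```text
clock: 17.15
position: [0.6241, -0.0933, 0.2391]
tool_rot: [-3.129, -0.001, 1.481]
contact_force: [-0.9, 0.5, -3.9]
grip_width: 0.0239
```

```bash
python3 - <<'E'
from h import *
w=grab('wrist')
cv2.imwrite('pics/c16.png',cv2.resize(w['color'][150:350,120:520],None,fx=2,fy=2,interpolation=cv2.INTER_CUBIC))
go((*pre('RI',0),.213))
E
```

```text
t 17.2 pos [ 0.6234 -0.0932  0.2393] rpy [-3.1283e+00 -8.0000e-04  1.4810e+00] F [-0.66  0.02 -3.55] w 0.0235
[ 0.6239 -0.0936  0.213 ] -> [-0.02  0.04  1.05]
yaw to 1.477: 0.2
```

View pics/c16.png

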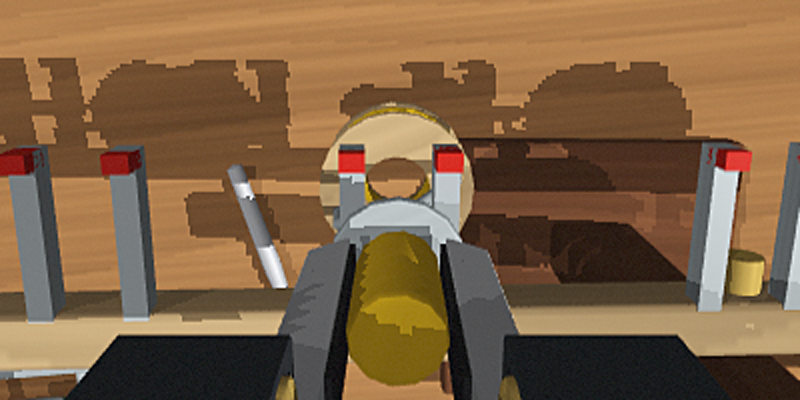

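Emit:
step_arm(
  rows=[
    {"tx":0,"ty":0,"tz":0.2,"yaw":0},
    {"tx":0,"ty":0,"tz":0.35,"yaw":0},
    {"tx":0,"ty":0,"tz":0.5,"yaw":0},
    {"tx":0,"ty":0,"tz":0.6,"yaw":0},
    {"tx":0,"ty":0,"tz":0.7,"yaw":0},
    {"tx":0,"ty":0,"tz":0.8,"yaw":0},
    {"tx":0,"ty":0,"tz":0.85,"yaw":0},
    {"tx":0,"ty":0,"tz":0.9,"yaw":0},
    {"tx":0,"ty":0,"tz":0.9,"yaw":0},
    {"tx":0,"ty":0,"tz":0.9,"yaw":0},
  ],
)

```text
clock: 18.45
position: [0.6232, -0.0935, 0.2167]
tool_rot: [-3.128, -0.0, 1.481]
contact_force: [-1.2, -1.5, -1.3]
grip_width: 0.0232
```

```bash
python3 - <<'E'
from h import *
s=grab('scene');print(tilt(s));s=grab('scene');print(tilt(s))
go()
E
```

```text
(6, np.float64(-0.008584424002461493))
(6, np.float64(-0.010311098075108051))
t 18.55 pos [ 0.6232 -0.0933  0.2167] rpy [-3.1285e+00 -5.0000e-04  1.4809e+00] F [-0.07 -1.65 -0.28] w 0.0233
yaw to 1.477: 0.2
```

Nearly balanced and unloaded; release.

Emit:
step_arm(
  rows=[
    {"tx":0,"ty":0,"tz":0,"yaw":0},
    {"tx":0,"ty":0,"tz":0,"yaw":0},
    {"tx":0,"ty":0,"tz":0,"yaw":0},
    {"tx":0,"ty":0,"tz":0,"yaw":0},
  ],
  jaw=110,
)

```text
clock: 19.05
position: [0.6233, -0.0932, 0.2168]
tool_rot: [-3.129, -0.001, 1.481]
contact_force: [0.9, -0.1, 0.3]
grip_width: 0.0531
```

```bash
python3 - <<'E'
from h import *
w=grab('wrist')
cv2.imwrite('pics/c17.png',cv2.resize(w['color'][150:350,120:520],None,fx=2,fy=2,interpolation=cv2.INTER_CUBIC))
s=grab('scene');print(tilt(s))
go((.6232,-.0935,.31),(.38,.271,.31))
E
```

```text
(8, np.float64(-0.003226250874422991))
t 19.15 pos [ 0.6232 -0.0932  0.2168] rpy [-3.1286e+00 -6.0000e-04  1.4810e+00] F [0.31 0.76 0.46] w 0.0536
[ 0.6232 -0.0935  0.31  ] -> [-0.01 -0.05 -3.73]
[0.38  0.271 0.31 ] -> [ 13.64 -11.05  -3.58]
yaw to 1.477: 0.2
```

View pics/c17.png

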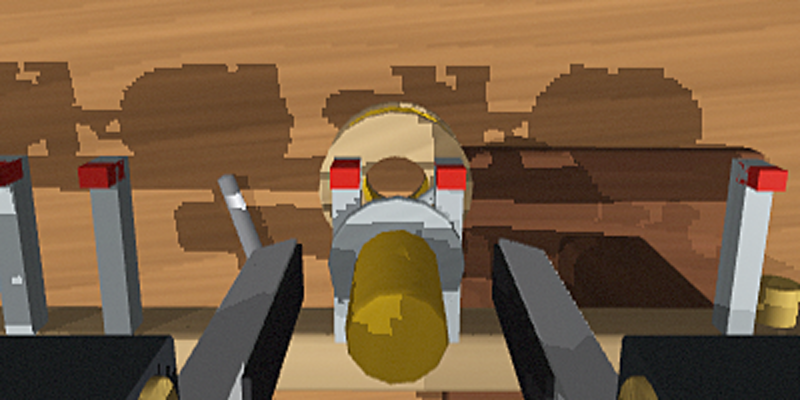

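Emit:
step_arm(
  rows=[
    {"tx":0,"ty":0,"tz":-0.6,"yaw":0},
    {"tx":0,"ty":0,"tz":-1.6,"yaw":0},
    {"tx":0,"ty":0,"tz":-2.6,"yaw":0},
    {"tx":0,"ty":0,"tz":-3.5,"yaw":0},
    {"tx":0.8,"ty":-1.2,"tz":-3.6,"yaw":0},
    {"tx":2.2,"ty":-2.5,"tz":-3.6,"yaw":0},
    {"tx":3.8,"ty":-3.8,"tz":-3.6,"yaw":0},
    {"tx":5.5,"ty":-5.1,"tz":-3.6,"yaw":0},
    {"tx":7.2,"ty":-6.4,"tz":-3.6,"yaw":0},
    {"tx":9,"ty":-7.7,"tz":-3.6,"yaw":0},
    {"tx":10.7,"ty":-9,"tz":-3.6,"yaw":0},
    {"tx":12.3,"ty":-10.2,"tz":-3.6,"yaw":0},
    {"tx":13.3,"ty":-10.8,"tz":-3.6,"yaw":0},
    {"tx":13.6,"ty":-11.0,"tz":-3.6,"yaw":0},
    {"tx":13.6,"ty":-11.0,"tz":-3.6,"yaw":0},
    {"tx":13.6,"ty":-11.0,"tz":-3.6,"yaw":0},
  ],
  jaw=50,
)

```text
clock: 21.15
position: [0.3818, 0.269, 0.3107]
tool_rot: [-3.129, -0.0, 1.48]
contact_force: [-0.5, -0.8, 0.3]
grip_width: 0.0755
```

```bash
python3 - <<'E'
from h import *
w=grab('wrist','w18.png')
print(proj(w,(.38,.271,.18)))
h=cv2.cvtColor(w['color'],cv2.COLOR_BGR2HSV)
print([(c.round(1),st,onz(w,c,.183).round(4)) for c,st in blobs(cv2.inRange(h,*HUE['green']),100)])
go((.38,.271,.144))
s=grab('scene');print(tilt(s))
E
```

```text
[[320.04030968 229.65950654]]
[(array([320.2, 228.3]), array([308, 213,  25,  31, 626], dtype=int32), array([0.3781, 0.2713, 0.183 ]))]
t 21.2 pos [0.3817 0.2689 0.3106] rpy [-3.1289e+00 -2.0000e-04  1.4793e+00] F [-0.26 -0.19 -0.23] w 0.0756
[0.38  0.271 0.144] -> [0.07 0.01 6.67]
yaw to 1.477: 0.1
(9, np.float64(0.00014913661967043036))
```

View pics/w18.png

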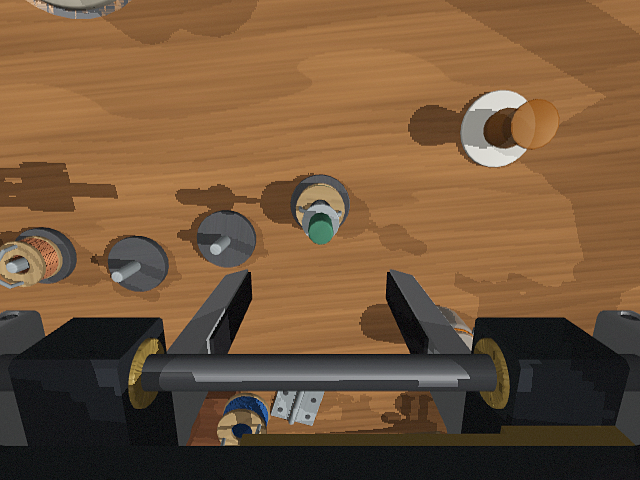

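Green is at (320,228), as predicted; bar level at 0.000.

Emit:
step_arm(
  rows=[
    {"tx":0.07,"ty":0,"tz":1.5,"yaw":0},
    {"tx":0.07,"ty":0,"tz":3,"yaw":0},
    {"tx":0.07,"ty":0,"tz":4.5,"yaw":0},
    {"tx":0.07,"ty":0,"tz":5.8,"yaw":0},
    {"tx":0.07,"ty":0,"tz":6.65,"yaw":0},
    {"tx":0.07,"ty":0,"tz":6.65,"yaw":0},
    {"tx":0.07,"ty":0,"tz":6.65,"yaw":0},
  ],
)

```text
clock: 22.12
position: [0.3807, 0.2709, 0.1451]
tool_rot: [-3.13, -0.001, 1.478]
contact_force: [0.7, -0.5, 0.3]
grip_width: 0.0752
```

Emit:
step_arm(
  rows=[
    {"tx":0,"ty":0,"tz":0,"yaw":0},
    {"tx":0,"ty":0,"tz":0,"yaw":0},
    {"tx":0,"ty":0,"tz":0,"yaw":0},
    {"tx":0,"ty":0,"tz":0,"yaw":0},
    {"tx":0,"ty":0,"tz":0,"yaw":0},
    {"tx":0,"ty":0,"tz":0,"yaw":0},
    {"tx":0,"ty":0,"tz":0,"yaw":0},
    {"tx":0,"ty":0,"tz":0,"yaw":0},
    {"tx":0,"ty":0,"tz":-0.3,"yaw":0},
    {"tx":0,"ty":0,"tz":-0.8,"yaw":0},
    {"tx":0,"ty":0,"tz":-1.4,"yaw":0},
    {"tx":0,"ty":0,"tz":-2.0,"yaw":0},
    {"tx":0,"ty":0,"tz":-2.6,"yaw":0},
    {"tx":0,"ty":0,"tz":-3.2,"yaw":0},
    {"tx":0,"ty":0,"tz":-3.6,"yaw":0},
    {"tx":0,"ty":0,"tz":-3.6,"yaw":0},
  ],
  jaw=255,
)

```text
clock: 24.12
position: [0.3822, 0.271, 0.236]
tool_rot: [-3.131, -0.002, 1.478]
contact_force: [0.3, 0.2, -3.3]
grip_width: 0.0236
```

```bash
python3 - <<'E'
from h import *
w=grab('wrist','w19.png')
go((*pre('LO',.1),.234),(*pre('LO',0),.234))
E
```

```text
t 24.18 pos [0.3817 0.2708 0.2352] rpy [-3.1301e+00 -1.0000e-03  1.4784e+00] F [ 0.51  0.08 -3.21] w 0.0234
[0.5561 0.2542 0.234 ] -> [-0.01  7.01 -0.03]
[0.6557 0.2448 0.234 ] -> [-0.02 11.01 -0.08]
yaw to 1.477: 0.1
```

View pics/w19.png

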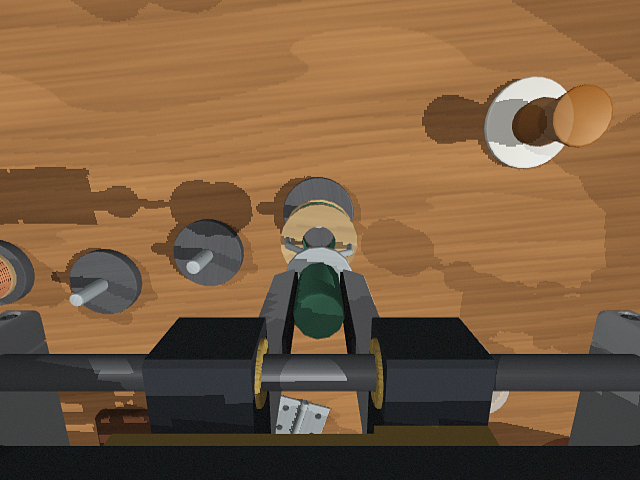

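Emit:
step_arm(
  rows=[
    {"tx":0,"ty":0.6,"tz":0,"yaw":0},
    {"tx":0,"ty":1.6,"tz":0,"yaw":0},
    {"tx":0,"ty":2.8,"tz":0,"yaw":0},
    {"tx":0,"ty":4.0,"tz":0,"yaw":0},
    {"tx":0,"ty":5.2,"tz":0,"yaw":0},
    {"tx":0,"ty":6.2,"tz":0,"yaw":0},
    {"tx":0,"ty":6.8,"tz":0,"yaw":0},
    {"tx":0,"ty":7.0,"tz":0,"yaw":0},
    {"tx":0,"ty":7.0,"tz":0,"yaw":0},
  ],
)

```text
clock: 25.3
position: [0.5558, 0.2545, 0.2329]
tool_rot: [-3.129, -0.001, 1.478]
contact_force: [-0.7, -1.3, -3.0]
grip_width: 0.0238
```

```bash
python3 - <<'E'
from h import *
w=grab('wrist');s=grab('scene')
a=cv2.resize(s['color'][150:300,330:490],(400,375));b=cv2.resize(w['color'],(400,375))
cv2.imwrite('pics/c20.png',np.hstack([a,b]))
go((*pre('LO',0),.234))
E
```

```text
t 25.4 pos [0.5552 0.2547 0.2333] rpy [-3.1293e+00 -1.0000e-03  1.4788e+00] F [-0.2  -0.14 -3.56] w 0.0234
[0.6557 0.2448 0.234 ] -> [-0.02  4.04 -0.08]
yaw to 1.477: 0.1
```

View pics/c20.png

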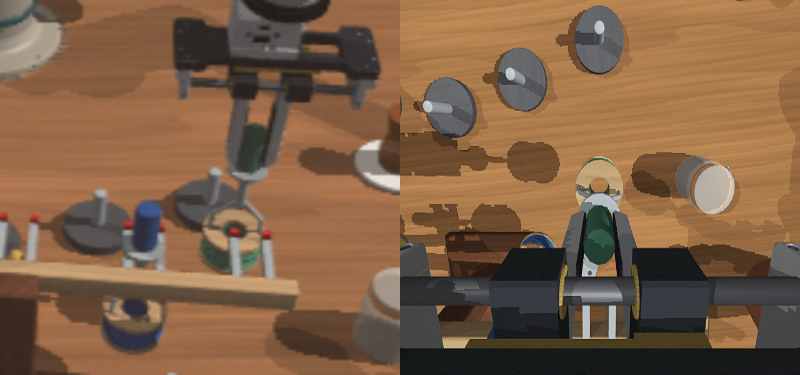

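Emit:
step_arm(
  rows=[
    {"tx":0,"ty":0.4,"tz":-0.05,"yaw":0},
    {"tx":0,"ty":1.0,"tz":-0.05,"yaw":0},
    {"tx":0,"ty":1.7,"tz":-0.05,"yaw":0},
    {"tx":0,"ty":2.4,"tz":-0.05,"yaw":0},
    {"tx":0,"ty":3.0,"tz":-0.05,"yaw":0},
    {"tx":0,"ty":3.6,"tz":-0.05,"yaw":0},
    {"tx":0,"ty":4.0,"tz":-0.05,"yaw":0},
    {"tx":0,"ty":4.0,"tz":-0.05,"yaw":0},
  ],
)

```text
clock: 26.4
position: [0.6554, 0.2454, 0.2329]
tool_rot: [-3.129, -0.001, 1.478]
contact_force: [-0.4, 0.9, -3.2]
grip_width: 0.0234
```

```bash
python3 - <<'E'
from h import *
w=grab('wrist')
cv2.imwrite('pics/c21.png',cv2.resize(w['color'][150:350,120:520],None,fx=2,fy=2,interpolation=cv2.INTER_CUBIC))
go((*pre('LO',0),.217),(*pre('LO',0),.217-.022))
E
```

```text
t 26.45 pos [0.6547 0.2455 0.2331] rpy [-3.1284e+00 -9.0000e-04  1.4787e+00] F [-0.19  0.2  -2.77] w 0.0237
[0.6557 0.2448 0.217 ] -> [-0.02  0.05  0.64]
[0.6557 0.2448 0.195 ] -> [-0.03  0.06  1.52]
yaw to 1.477: 0.1
```

View pics/c21.png

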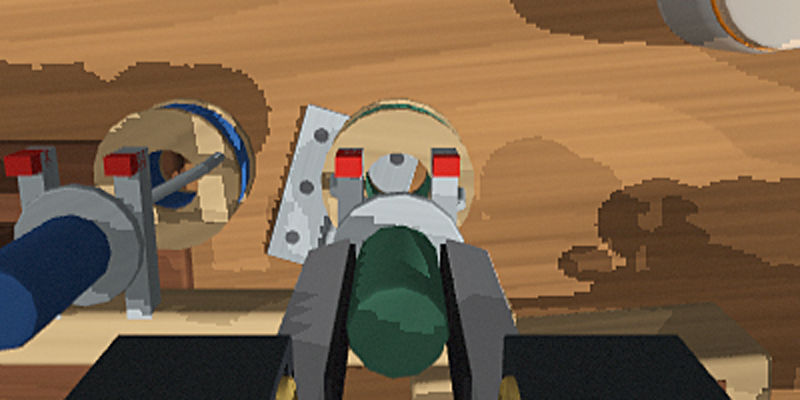

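Emit:
step_arm(
  rows=[
    {"tx":0,"ty":0,"tz":0.2,"yaw":0},
    {"tx":0,"ty":0,"tz":0.4,"yaw":0},
    {"tx":0,"ty":0,"tz":0.55,"yaw":0},
    {"tx":0,"ty":0,"tz":0.7,"yaw":0},
    {"tx":0,"ty":0,"tz":0.8,"yaw":0},
    {"tx":0,"ty":0,"tz":0.9,"yaw":0},
    {"tx":0,"ty":0,"tz":1.0,"yaw":0},
    {"tx":0,"ty":0,"tz":1.1,"yaw":0},
    {"tx":0,"ty":0,"tz":1.2,"yaw":0},
    {"tx":0,"ty":0,"tz":1.25,"yaw":0},
    {"tx":0,"ty":0,"tz":1.25,"yaw":0},
    {"tx":0,"ty":0,"tz":1.25,"yaw":0},
  ],
)

```text
clock: 27.95
position: [0.6542, 0.2457, 0.2017]
tool_rot: [-3.128, -0.001, 1.479]
contact_force: [-1.8, 1.2, -0.3]
grip_width: 0.0232
```

```bash
python3 - <<'E'
from h import *
s=grab('scene','s22.png');print(tilt(s))
go();go()
E
```

```text
(4, np.float64(-0.0754690699314188))
t 28.0 pos [0.6542 0.2457 0.2018] rpy [-3.1283e+00 -1.1000e-03  1.4787e+00] F [-1.23  1.15  0.55] w 0.0238
yaw to 1.477: 0.1
t 28.0 pos [0.6542 0.2457 0.2018] rpy [-3.1283e+00 -1.1000e-03  1.4787e+00] F [-1.23  1.15  0.55] w 0.0238
yaw to 1.477: 0.1
```

Emit:
step_arm(
  rows=[
    {"tx":0,"ty":0,"tz":0.08,"yaw":0},
    {"tx":0,"ty":0,"tz":0.15,"yaw":0},
    {"tx":0,"ty":0,"tz":0.15,"yaw":0},
  ],
)

```text
clock: 28.38
position: [0.6542, 0.2456, 0.1978]
tool_rot: [-3.128, -0.001, 1.479]
contact_force: [-1.3, 0.6, 0.6]
grip_width: 0.0237
```

Emit:
step_arm(
  rows=[
    {"tx":0,"ty":0,"tz":0,"yaw":0},
    {"tx":0,"ty":0,"tz":0,"yaw":0},
    {"tx":0,"ty":0,"tz":0,"yaw":0},
    {"tx":0,"ty":0,"tz":0,"yaw":0},
  ],
  jaw=110,
)

```text
clock: 28.88
position: [0.6544, 0.2455, 0.1979]
tool_rot: [-3.129, -0.001, 1.479]
contact_force: [0.6, 1.4, 0.7]
grip_width: 0.0534
```

```bash
python3 - <<'E'
from h import *
w=grab('wrist')
cv2.imwrite('pics/c23.png',cv2.resize(w['color'][150:350,120:520],None,fx=2,fy=2,interpolation=cv2.INTER_CUBIC))
s=grab('scene');print(tilt(s))
go((.416,-.141,.31))
E
```

```text
(6, np.float64(-0.09327606743628435))
t 28.98 pos [0.6543 0.2455 0.1979] rpy [-3.1285e+00 -9.0000e-04  1.4786e+00] F [-0.16  0.77 -0.77] w 0.0534
[ 0.416 -0.141  0.31 ] -> [-16.27  -8.13  -4.39]
yaw to 1.477: 0.1
```

View pics/c23.png

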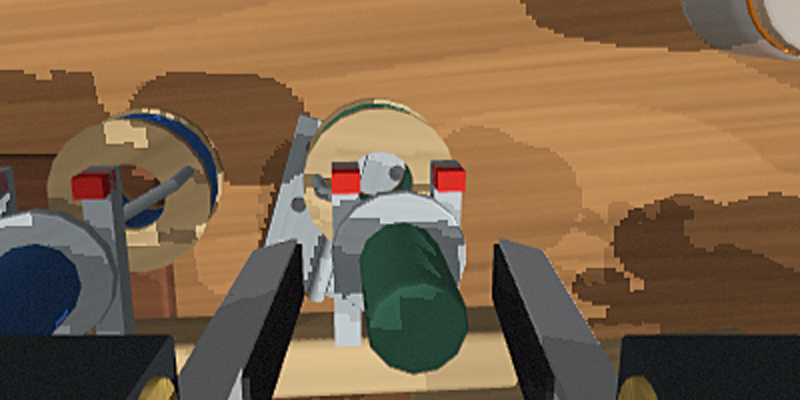

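Emit:
step_arm(
  rows=[
    {"tx":0,"ty":0,"tz":-0.6,"yaw":0},
    {"tx":0,"ty":0,"tz":-1.6,"yaw":0},
    {"tx":0,"ty":0,"tz":-2.8,"yaw":0},
    {"tx":0,"ty":0,"tz":-4.0,"yaw":0},
    {"tx":-0.5,"ty":-0.3,"tz":-4.5,"yaw":0},
    {"tx":-1.8,"ty":-1.3,"tz":-4.5,"yaw":0},
    {"tx":-3.6,"ty":-2.3,"tz":-4.5,"yaw":0},
    {"tx":-5.6,"ty":-3.3,"tz":-4.5,"yaw":0},
    {"tx":-7.6,"ty":-4.3,"tz":-4.5,"yaw":0},
    {"tx":-9.6,"ty":-5.3,"tz":-4.5,"yaw":0},
    {"tx":-11.6,"ty":-6.2,"tz":-4.5,"yaw":0},
    {"tx":-13.4,"ty":-7,"tz":-4.5,"yaw":0},
    {"tx":-15,"ty":-7.6,"tz":-4.5,"yaw":0},
    {"tx":-16,"ty":-8,"tz":-4.5,"yaw":0},
    {"tx":-16.3,"ty":-8.1,"tz":-4.5,"yaw":0},
    {"tx":-16.3,"ty":-8.1,"tz":-4.5,"yaw":0},
    {"tx":-16.3,"ty":-8.1,"tz":-4.5,"yaw":0},
  ],
  jaw=50,
)

```text
clock: 31.1
position: [0.4169, -0.141, 0.3126]
tool_rot: [-3.129, -0.001, 1.48]
contact_force: [0.9, -0.1, -0.7]
grip_width: 0.0755
```

```bash
python3 - <<'E'
from h import *
w=grab('wrist','w24.png')
print(proj(w,(.416,-.141,.18)))
h=cv2.cvtColor(w['color'],cv2.COLOR_BGR2HSV)
go((.416,-.141,.144))
s=grab('scene');print(tilt(s))
E
```

```text
[[317.78320573 230.39149625]]
t 31.15 pos [ 0.417  -0.141   0.3126] rpy [-3.1284e+00 -1.3000e-03  1.4801e+00] F [ 0.03 -0.33 -0.14] w 0.0758
[ 0.416 -0.141  0.144] -> [-0.01  0.05  6.75]
yaw to 1.477: 0.2
(7, np.float64(-0.09313924549391528))
```

View pics/w24.png

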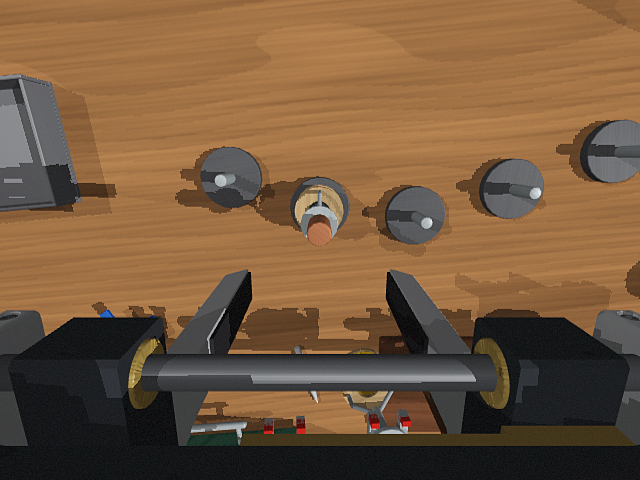

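Emit:
step_arm(
  rows=[
    {"tx":0,"ty":0.05,"tz":1.5,"yaw":0},
    {"tx":0,"ty":0.05,"tz":3,"yaw":0},
    {"tx":0,"ty":0.05,"tz":4.5,"yaw":0},
    {"tx":0,"ty":0.05,"tz":5.8,"yaw":0},
    {"tx":0,"ty":0.05,"tz":6.7,"yaw":0},
    {"tx":0,"ty":0.05,"tz":6.7,"yaw":0},
    {"tx":0,"ty":0.05,"tz":6.7,"yaw":0},
  ],
)

```text
clock: 32.08
position: [0.4169, -0.1407, 0.1459]
tool_rot: [-3.13, -0.001, 1.481]
contact_force: [-0.3, -0.6, -0.3]
grip_width: 0.0753
```

Emit:
step_arm(
  rows=[
    {"tx":0,"ty":0,"tz":0,"yaw":0},
    {"tx":0,"ty":0,"tz":0,"yaw":0},
    {"tx":0,"ty":0,"tz":0,"yaw":0},
    {"tx":0,"ty":0,"tz":0,"yaw":0},
    {"tx":0,"ty":0,"tz":0,"yaw":0},
    {"tx":0,"ty":0,"tz":0,"yaw":0},
    {"tx":0,"ty":0,"tz":0,"yaw":0},
    {"tx":0,"ty":0,"tz":0,"yaw":0},
    {"tx":0,"ty":0,"tz":-0.3,"yaw":0},
    {"tx":0,"ty":0,"tz":-0.8,"yaw":0},
    {"tx":0,"ty":0,"tz":-1.4,"yaw":0},
    {"tx":0,"ty":0,"tz":-2.0,"yaw":0},
    {"tx":0,"ty":0,"tz":-2.6,"yaw":0},
    {"tx":0,"ty":0,"tz":-3.2,"yaw":0},
    {"tx":0,"ty":0,"tz":-3.8,"yaw":0},
    {"tx":0,"ty":0,"tz":-4.3,"yaw":0},
    {"tx":0,"ty":0,"tz":-4.3,"yaw":0},
  ],
  jaw=255,
)

```text
clock: 34.2
position: [0.4189, -0.1413, 0.2545]
tool_rot: [-3.132, 0.0, 1.481]
contact_force: [-0.0, -0.1, -3.4]
grip_width: 0.0237
```

```bash
python3 - <<'E'
from h import *
w=grab('wrist','w25.png')
go((*pre('RO',.1),.254),(*pre('RO',0),.254))
E
```

```text
t 34.25 pos [ 0.4184 -0.141   0.2537] rpy [-3.1303e+00 -5.0000e-04  1.4809e+00] F [ 0.81  0.48 -4.28] w 0.0236
[ 0.5149 -0.1839  0.254 ] -> [-1.36  4.   -0.06]
[ 0.6145 -0.1932  0.254 ] -> [-1.38  8.   -0.1 ]
yaw to 1.477: 0.2
```

View pics/w25.png

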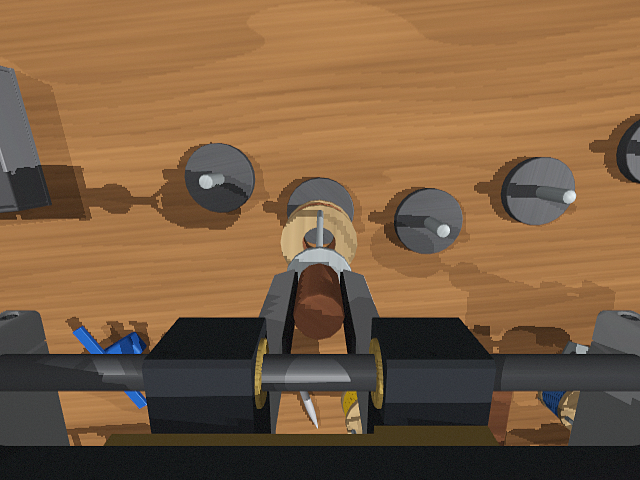

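Emit:
step_arm(
  rows=[
    {"tx":-0.1,"ty":0.6,"tz":0,"yaw":0},
    {"tx":-0.4,"ty":1.6,"tz":0,"yaw":0},
    {"tx":-0.8,"ty":2.6,"tz":0,"yaw":0},
    {"tx":-1.2,"ty":3.4,"tz":0,"yaw":0},
    {"tx":-1.36,"ty":3.9,"tz":-0.05,"yaw":0},
    {"tx":-1.36,"ty":4,"tz":-0.05,"yaw":0},
    {"tx":-1.36,"ty":4,"tz":-0.05,"yaw":0},
  ],
)

```text
clock: 35.12
position: [0.5145, -0.1834, 0.2535]
tool_rot: [-3.129, -0.001, 1.481]
contact_force: [-0.5, -0.0, -3.7]
grip_width: 0.0235
```

```bash
python3 - <<'E'
from h import *
w=grab('wrist');s=grab('scene')
a=cv2.resize(s['color'][150:300,210:370],(400,375));b=cv2.resize(w['color'],(400,375))
cv2.imwrite('pics/c26.png',np.hstack([a,b]))
print(tilt(s));go((*pre('RO',0),.254))
E
```

```text
(7, np.float64(-0.09270106216829908))
t 35.23 pos [ 0.5142 -0.1833  0.2539] rpy [-3.1297e+00 -8.0000e-04  1.4812e+00] F [ 0.94 -0.66 -2.55] w 0.0236
[ 0.6145 -0.1932  0.254 ] -> [-0.04  4.03 -0.05]
yaw to 1.477: 0.2
```

View pics/c26.png

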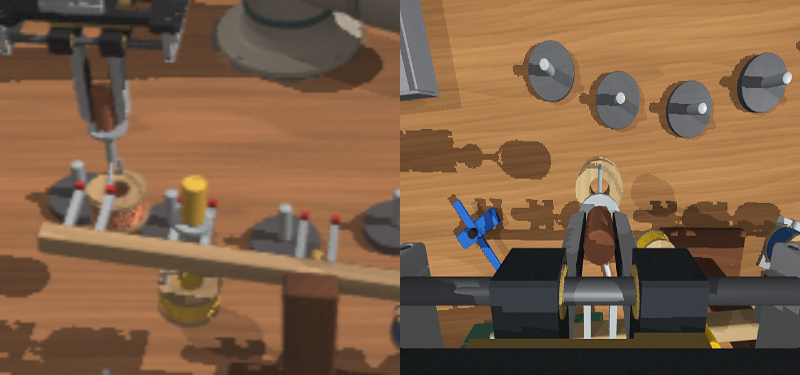

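Emit:
step_arm(
  rows=[
    {"tx":-0.03,"ty":0.4,"tz":0,"yaw":0},
    {"tx":-0.03,"ty":1.0,"tz":0,"yaw":0},
    {"tx":-0.03,"ty":1.7,"tz":0,"yaw":0},
    {"tx":-0.03,"ty":2.4,"tz":0,"yaw":0},
    {"tx":-0.03,"ty":3.0,"tz":0,"yaw":0},
    {"tx":-0.03,"ty":3.6,"tz":0,"yaw":0},
    {"tx":-0.03,"ty":4.0,"tz":0,"yaw":0},
    {"tx":-0.03,"ty":4.0,"tz":0,"yaw":0},
  ],
)

```text
clock: 36.22
position: [0.6144, -0.1931, 0.2523]
tool_rot: [-3.129, -0.001, 1.481]
contact_force: [-0.8, -0.5, -3.1]
grip_width: 0.0236
```

```bash
python3 - <<'E'
from h import *
w=grab('wrist')
cv2.imwrite('pics/c27.png',cv2.resize(w['color'][150:350,120:520],None,fx=2,fy=2,interpolation=cv2.INTER_CUBIC))
go((*pre('RO',0),.218))
E
```

```text
t 36.27 pos [ 0.6136 -0.193   0.2524] rpy [-3.1287e+00 -9.0000e-04  1.4813e+00] F [-0.47  0.7  -3.56] w 0.0236
[ 0.6145 -0.1932  0.218 ] -> [-0.01  0.05  1.38]
yaw to 1.477: 0.2
```

View pics/c27.png

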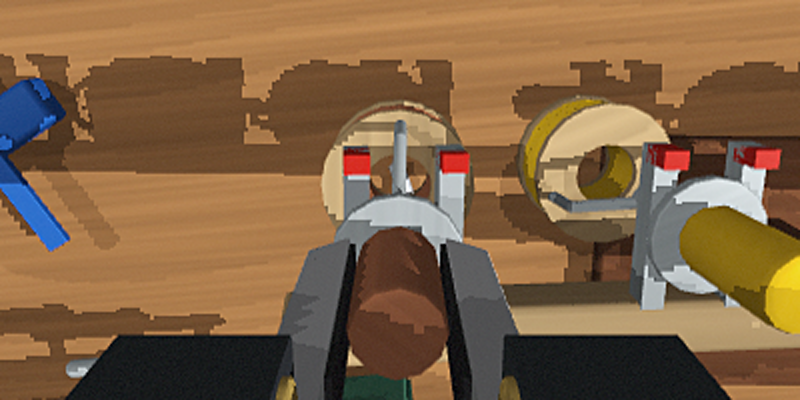

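Emit:
step_arm(
  rows=[
    {"tx":0,"ty":0.04,"tz":0.2,"yaw":0},
    {"tx":0,"ty":0.04,"tz":0.35,"yaw":0},
    {"tx":0,"ty":0.04,"tz":0.5,"yaw":0},
    {"tx":0,"ty":0.04,"tz":0.6,"yaw":0},
    {"tx":0,"ty":0.04,"tz":0.7,"yaw":0},
    {"tx":0,"ty":0.04,"tz":0.8,"yaw":0},
    {"tx":0,"ty":0.04,"tz":0.9,"yaw":0},
    {"tx":0,"ty":0.04,"tz":1.0,"yaw":0},
    {"tx":0,"ty":0.04,"tz":1.1,"yaw":0},
    {"tx":0,"ty":0.04,"tz":1.2,"yaw":0},
    {"tx":0,"ty":0.04,"tz":1.3,"yaw":0},
    {"tx":0,"ty":0.04,"tz":1.35,"yaw":0},
    {"tx":0,"ty":0.04,"tz":1.35,"yaw":0},
    {"tx":0,"ty":0.04,"tz":1.35,"yaw":0},
  ],
)

```text
clock: 38.02
position: [0.6145, -0.1929, 0.2187]
tool_rot: [-3.129, -0.001, 1.481]
contact_force: [0.6, -2.1, -0.6]
grip_width: 0.0235
```

```bash
python3 - <<'E'
from h import *
w=grab('wrist')
cv2.imwrite('pics/c28.png',cv2.resize(w['color'][150:350,120:520],None,fx=2,fy=2,interpolation=cv2.INTER_CUBIC))
s=grab('scene');print(tilt(s))
go((*pre('RO',0),.218))
E
```

```text
(5, np.float64(-0.009767635136325128))
t 38.12 pos [ 0.6145 -0.1928  0.2187] rpy [-3.1292e+00 -1.2000e-03  1.4814e+00] F [ 0.09 -2.01 -0.15] w 0.0233
[ 0.6145 -0.1932  0.218 ] -> [-0.02  0.    0.03]
yaw to 1.477: 0.3
```

View pics/c28.png

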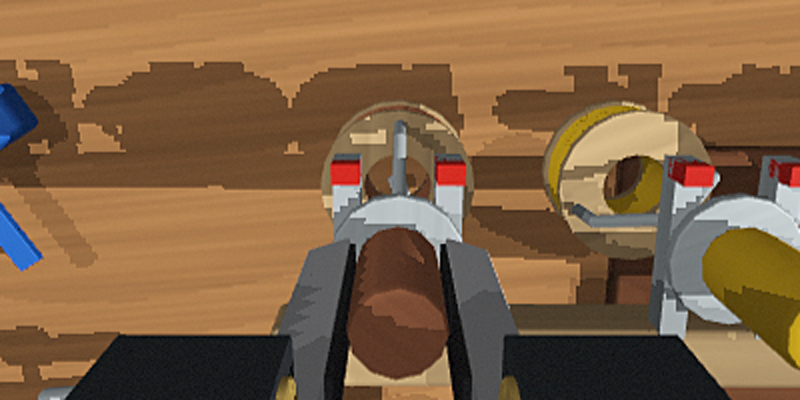

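Seated and balanced; release and retreat upward.

Emit:
step_arm(
  rows=[
    {"tx":0,"ty":0,"tz":0,"yaw":0},
    {"tx":0,"ty":0,"tz":0,"yaw":0},
    {"tx":0,"ty":0,"tz":0,"yaw":0},
    {"tx":0,"ty":0,"tz":0,"yaw":0},
    {"tx":0,"ty":0,"tz":-0.5,"yaw":0},
    {"tx":0,"ty":0,"tz":-1.4,"yaw":0},
    {"tx":0,"ty":0,"tz":-2.4,"yaw":0},
    {"tx":0,"ty":0,"tz":-3.6,"yaw":0},
    {"tx":0,"ty":-1.5,"tz":-4,"yaw":0},
    {"tx":0,"ty":-3.5,"tz":-4,"yaw":0},
    {"tx":0,"ty":-5.5,"tz":-4,"yaw":0},
    {"tx":0,"ty":-7.5,"tz":-4,"yaw":0},
    {"tx":0,"ty":-9,"tz":-4,"yaw":0},
    {"tx":0,"ty":-9,"tz":-4,"yaw":0},
    {"tx":0,"ty":-9,"tz":-4,"yaw":0},
    {"tx":0,"ty":-9,"tz":-4,"yaw":0},
  ],
  jaw=110,
)

```text
clock: 40.12
position: [0.3928, -0.1733, 0.3215]
tool_rot: [-3.13, -0.001, 1.482]
contact_force: [-0.6, -1.1, -0.4]
grip_width: 0.0535
```

```bash
python3 - <<'E'
from h import *
s=grab('scene');t=grab('top');print(tilt(s));go()
a=cv2.resize(s['color'][150:300,210:470],(780,450));b=cv2.resize(t['color'][120:260,140:440],(780,364))
cv2.imwrite('pics/f1.png',a);cv2.imwrite('pics/f2.png',b)
E
```

```text
(6, np.float64(-0.00442971439901955))
t 40.23 pos [ 0.3925 -0.1731  0.3212] rpy [-3.1287e+00 -1.6000e-03  1.4820e+00] F [ 0.37 -0.09 -0.04] w 0.0536
yaw to 1.477: 0.3
```

View pics/f1.png

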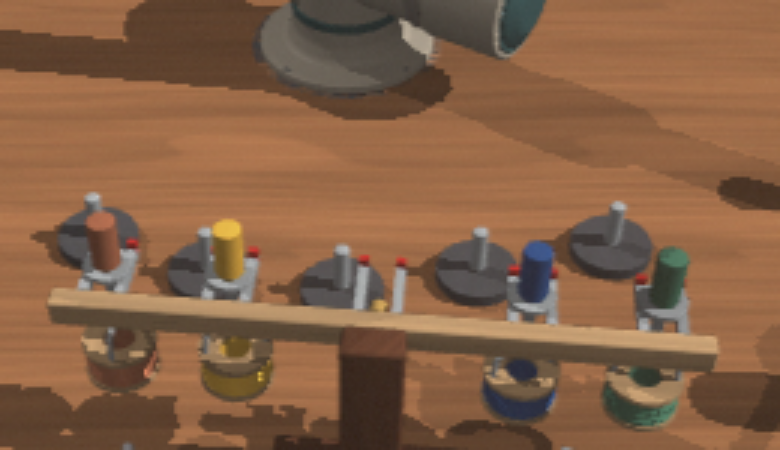

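View pics/f2.png

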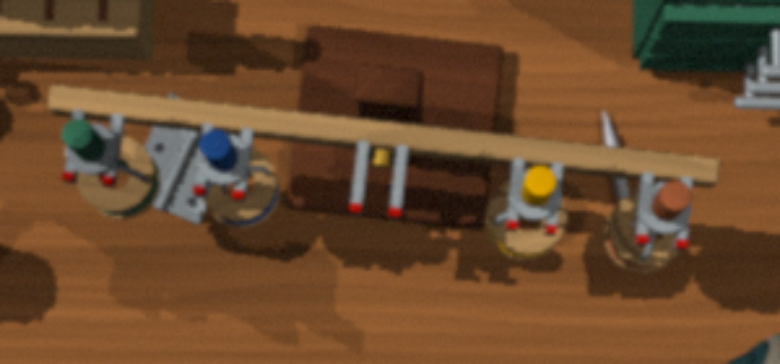

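Emit:
step_arm(
  rows=[
    {"tx":0,"ty":0,"tz":0,"yaw":0},
    {"tx":0,"ty":0,"tz":0,"yaw":0},
    {"tx":0,"ty":0,"tz":0,"yaw":0},
    {"tx":0,"ty":0,"tz":0,"yaw":0},
    {"tx":0,"ty":0,"tz":0,"yaw":0},
    {"tx":0,"ty":0,"tz":0,"yaw":0},
    {"tx":0,"ty":0,"tz":0,"yaw":0},
    {"tx":0,"ty":0,"tz":0,"yaw":0},
    {"tx":0,"ty":0,"tz":0,"yaw":0},
    {"tx":0,"ty":0,"tz":0,"yaw":0},
    {"tx":0,"ty":0,"tz":0,"yaw":0},
    {"tx":0,"ty":0,"tz":0,"yaw":0},
  ],
)

```text
clock: 41.72
position: [0.3925, -0.1732, 0.3212]
tool_rot: [-3.129, -0.002, 1.482]
contact_force: [-0.5, 0.1, -0.0]
grip_width: 0.0533
```

```bash
python3 - <<'E'
from h import *
s=grab('scene');t=grab('top');print(tilt(s))
h=cv2.cvtColor(t['color'],cv2.COLOR_BGR2HSV)
for k,hk in(('green','LO'),('blue','LI'),('yellow','RI'),('copper','RO')):
    for c,st in blobs(cv2.inRange(h,*HUE[k]),50):
        p=onz(t,c,.247)
        d=p[:2]-np.array(SEAT[hk])
        if np.hypot(*d)<.04: print(k,c.round(1),st[4],(d*1000).round(1))
t0=cv2.imread('pics/top0.png')
d=cv2.absdiff(t0,t['color']).max(2)
for n,(x0,x1,y0,y1) in dict(jar=(80,130,200,242),hinge=(185,235,165,208),gauge=(465,515,190,252),punch=(366,392,160,215)).items(): print(n,(d[y0:y1,x0:x1]>60).mean().round(3))
E
```

```text
(6, np.float64(-0.0017174323266435925))
green [169.9 171.8] 110 [-3.4  0.1]
blue [222.5 175.5] 113 [ 0.5 -0.8]
yellow [346.8 189.9] 109 [-1.4 -0.5]
jar 0.0
hinge 0.242
gauge 0.033
punch 0.02
```

```bash
python3 -c "
from bench import r
print(r.hand_in())"
```

```text
the job is handed in; nothing more can be done
None
```

I hung all four bobbins that were present and handed the job in at about 42 s on the robot's clock. The red one was absent. Blue went on the left inner hook, yellow on the right inner, green on the left outer and copper on the right outer, in that order.

**Last checks**
- **Bar:** level, with a measured tilt of about -0.002 rad. The largest tilt I measured with a bobbin hanging was -0.093 rad, though I did not measure it continuously.
- **Bobbins:** blue, yellow and green sit within about 4 mm of their seats in the top view. My colour mask failed to pick out copper, so I only judged that one by eye; it looks seated between its prongs.
- **Stillness:** I waited 1.5 s after retreating before the final pictures, but I did not measure bobbin speed. The arm was clear of everything.
- **Bystanders:** the jar, gauge and punch look unmoved in the top view. The hinge was partly hidden by a bobbin and shadow, so its picture comparison (24% of pixels changed) proves nothing. I saw no sign that it moved.

**One slip:** my first seat estimate was 24 mm too deep. The blue bobbin's neck pressed lightly on the bar (about 6 N) before I corrected the seats and backed off. It also left the tool tilted about 0.7 degrees for the rest of the job, with no visible effect on the hanging.

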